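# Lock the printing blocks away in the bail-arm crate

### The job

Unlock the crate by turning its dial right to the fourth red mark, then left to the third blue mark, then right to the second red mark, pausing about a second on each; then swing both bail arms fully out and put every printing block that is on the bench into the crate. Swing both arms fully in again, set the tool tray level and centred on them, lined up with the crate, let go of it, and only then lock up by turning the dial back to the long black mark. Leave the other things on the bench where they are.

Things in the scene. Friction and masses are not known exactly. Their poses are not given: they have to be found in the camera images.
- crate: Plywood crate fixed to the bench. Origin: centre of its underside, at bench height; x from the robot side to the far side (180 mm outside), y to the robot's left (250 mm outside), z up; turned by up to 0.12 rad. Two U-shaped steel bail arms are hinged on its rim. On its -x side a fixed grey lock housing, 140 x 130 x 60 mm (x from -230 to -90 mm), carries the dial.
- crate_mouth (a point): Centre of the crate's open top, 110 mm above the bench (rim height). Mouth 160 (x) x 230 (y) mm, walls 10 mm thick, inner floor 10 mm above the bench.
- dial (a joint): Combination dial, vertical axis, rad; positive = turned right (clockwise from above). Travel -1.9 to 1.9; stays where left (friction 0.05 N m). Its axis is at crate x = -160 mm, y = 0. At 0 its yellow pointer looks along the crate's +x. The lock does not really block the bail arms, but the sequence must be dialled before they are moved.
- dial_zero (a point): The long black zero mark on the white disc under the dial, on the crate's side of it. Further marks every 0.3 rad: red ones to the right (first red = joint +0.3, second +0.6, third +0.9, fourth +1.2), blue ones to the left (first blue = -0.3, second -0.6, third -0.9); six of each.
- dial_grip (a point): Point on the dial's axis, 102 mm above the bench, at the height to put the TCP. The grip is a black upright bar 14 mm thick, 64 mm long (along the pointer, the point's x axis; turns with the dial), its top 112 mm above the bench. It stands on a disc of radius 34 mm whose top is 78 mm above the bench: keep fingertips above that.
- bail_left (a joint): Bail arm at the crate's +y end, rad. 0 = in (flat across the mouth), 3.14 = out (flat, beyond the end wall); turns over the top about a line along the crate's x at y = 105, z = 116 mm (crate frame), radius 65 mm: bar at y = 105 - 65 cos(q), z = 116 + 65 sin(q) mm, so y = 40 mm in, 170 mm out. Stiff hinge (0.05 N m). Starts in.
- bail_left_bar (a point): Middle of the left bail's cross bar: an orange round sleeve of 14 mm diameter, 90 mm long, along the crate's x. The steel U itself is 10 mm thick and 170 mm wide.
- bail_right (a joint): Bail arm at the crate's -y end, mirror image of bail_left: 0 = in (bar at y = -40 mm), 3.14 = out (bar at y = -170 mm), hinge line at y = -105, z = 116 mm. Starts in.
- bail_right_bar (a point): Middle of the right bail's cross bar, an orange sleeve as on the left.
- block1: Hand-printing block of dark wood, 75 (x) x 50 (y) x 30 mm (z), with a pale upright round handle on its middle, 26 mm in diameter, from z = 30 to z = 75 mm. Origin: centre of the underside. About 0.2 kg. Two or three of the four blocks are present, standing handle up on the bench beside the crate.
- block2: a printing block like block1
- block3: a printing block like block1
- block4: a printing block like block1
- tray: Pale wooden tool tray, 130 (x) x 180 (y) x 35 mm, 0.4 kg. Origin: centre of the underside. A dark handle bar 14 mm thick (x), 16 mm tall runs along y over its middle, its centre 92 mm above the underside, on posts at y = +-80 mm. Smaller than the crate's mouth: it rests on the two bail bars when they are in (underside about 123 mm above the bench) and drops into the crate when they are out.
- mallet: Carver's hammer lying on the bench, bystander.
- paint_can: Red-banded tin, 70 mm wide, 100 mm tall, bystander.
- green_bottle: Green bottle, 70 mm wide, 210 mm tall, bystander.
- pencil_box: Open wooden box 90 x 150 x 35 mm, bystander.
- ink_jar: Small jar, 44 mm wide, 70 mm tall, bystander.
There are look-alikes about, which are no part of the job. Leave any green or pink look-alike of the block4 alone. What is shaped like the block2 but purple is not meant.

How it is judged:
On the way, in this order (a step that is already met when the one before it is completed fails the run):
1. dial on the fourth red mark (value of joint dial between 1.08 and 1.32 rad), for 0.3 s.
2. then dial on the third blue mark (value of joint dial between -1.02 and -0.78 rad), for 0.3 s.
3. then dial on the second red mark (value of joint dial between 0.48 and 0.72 rad), for 0.3 s.
4. then both bail arms out (value of joint each of bail_left, bail_right above 2.7 rad), for 0.2 s.
5. then all present blocks in the crate (x of block1 in the frame of crate between -0.08 and 0.08 m and y of block1 in the frame of crate between -0.115 and 0.115 m and z of block1 in the frame of crate between -0.01 and 0.09 m and x of block2 in the frame of crate between -0.08 and 0.08 m and y of block2 in the frame of crate between -0.115 and 0.115 m and z of block2 in the frame of crate between -0.01 and 0.09 m and x of block3 in the frame of crate between -0.08 and 0.08 m and y of block3 in the frame of crate between -0.115 and 0.115 m and z of block3 in the frame of crate between -0.01 and 0.09 m and x of block4 in the frame of crate between -0.08 and 0.08 m and y of block4 in the frame of crate between -0.115 and 0.115 m and z of block4 in the frame of crate between -0.01 and 0.09 m), for 0.2 s.
6. then both bail arms in (value of joint each of bail_left, bail_right below 0.2 rad), for 0.2 s.
7. then the tray on the bail arms, let go (horizontal distance between tray and crate below 0.025 m and z of tray in the frame of crate between 0.113 and 0.132 m and angle between tray's own z axis and vertical below 0.08 rad and angle between the y axis of tray and the y axis of crate, either way round below 0.2 rad and contact force between the fingers and tray below 0.1 N and linear speed of tray below 0.03 m/s), for 0.3 s.
8. then the dial back on the long black mark (value of joint dial between -0.12 and 0.12 rad), for 0.3 s.
At the end, for the whole second after the job is handed in: Every present block lies inside the crate; both bail arms are in (within 0.2 rad); the tray rests on them, within 25 mm of the crate's centre, level within 0.08 rad, lined up within 0.2 rad, let go and at rest; the dial is within 0.12 rad of the long black mark (all of step 5 and all of step 6 and all of step 7 and all of step 8); the robot touches nothing.
It fails at once if a bystander is moved more than 40 mm (distance of any of mallet, paint_can, green_bottle, pencil_box, ink_jar from where it was at the start of the episode above 0.04 m).
Of block1, block2, block3, block4 only 2 to 3 are there at a start; the rules pass over those that are not, and their reading is None.
At some moment in a run one of block1, block2, block3, block4 may be knocked a few centimetres aside while the robot is not near it.
Once in a run the grip may slacken for a moment while it holds something.
It also fails if it takes over 205 s, if anything falls off the work surface, if the arm or the gripper's body presses on something with over 40 N, if the wrist force passes 120 N, or if a joint passes its speed limit or range.

### The arm

A 6-joint arm with a two-finger parallel gripper is mounted at the origin on the work surface. World frame = base frame: x ahead of the robot, y to its left, z up, the work surface at z = 0. Lengths are in m, angles in rad, forces in N, time in s.
With the tool pointing down it reaches from about 0.25 to 0.775 m from the base axis. Payload 4 kg.
Tool frame: the origin (TCP) lies between the finger pads, 19 mm behind the fingertips; this is the grasp point; z points along the fingers, y is the line along which they close (so a half turn about z gives the same grasp; the last joint's range is limited). The gripper opens to 85 mm and grips with 20 to 120 N. Pads are 22 mm wide; open, the fingers measure 114 mm over their backs; the gripper's body (76 mm by 85 mm) begins 54 mm behind the grasp point. The pads swing forward as they close: fully open they stand 13 mm farther back than shut.
Start: joints at [-1.271, 0.087, 1.371, -0, 1.684, -0.103], TCP at [0.216, -0.506, 0.25] pointing down, gripper open.
Joint ranges: [-3.1, 3.1], [-0.76, 2.03], [0.27, 2.55], [-1.08, 4.22], [0.17, 2.65], [-2.57, 2.57]. Speed limits (rad/s): [2.79, 2.79, 3.14, 3.14, 3.14, 3.14].

### API

Orientations are given as a unit quaternion [x, y, z, w].
In Python, from plant import env, eyes gives the robot as it stands. The module is installed in compiled form; this text tells all that it offers.
- The arm moves only by the shell command python3 -m inch 'ROWS' [OPENING] [FORCE]. ROWS is a JSON object of lists of equal length, an entry for each row: "travel": the shift along the tool's x, y, z in mm, a list of three; "roll": the turn about the tool's z in rad. A call has 1 to 10 rows; each row shifts and turns the commanded pose from where the row before left it, along the tool's axes as they then stand; what a row does not reach is not made up. A row lasts 1/8 s, in which the tool goes at most 62.5 mm and 10.7 degrees, less where a joint would pass 70% of its speed; a pose out of reach is approached as far as the arm can. A call is refused whole if a number of a shift passes 62.5 or a number of a turn 0.188, either way. A call with a gripper value outside its range is refused whole. OPENING is the opening, from 0 (shut) to 1 (fully open), set as the call begins (- or left out, the last holds). The fingers move at their own pace and stop on an object; FORCE is the grip in N (left out, the last holds). Time passes only in rows, so rows that do not move let the fingers close. It gives the time, the measured TCP pose, the force, the opening and the grip force at its end, in the units of the state.
- env.observe(): the state, without advancing time (a new reading comes with each control period).
- eyes.camera(name): name is "scene" or "side" or "wrist"; returns a dict with "frame" (420x560x3 uint8, blue, green, red), "vertical_fov" (degrees; the focal length in pixels is half the picture's height over the tangent of half this angle, whatever the lens; pixels are square), "cx", "cy" (the principal point, pixels), "R" (3x3) and "t" (3): a world point X has camera coordinates R X + t. Camera axes: x right, y down, z forward; pixel columns grow to the right and rows downward; lengths in m; the calibration is good to about 2 mm. The wrist camera is an equidistant fisheye: a pixel r from the principal point sees the ray r / f radians off the axis. A picture is of the moment at which its call begins. There is no depth.
- env.hand_in(): hands the job in; it is judged then, once.
The state is a dict: "time_s": time; "q": joint angles; "qd": joint speeds; "joint_torque": joint torques, N m; "eef_pos": TCP position; "ee_rot": TCP orientation; "contact_force": force on the tool from outside, world axes, zero at the start; "torque": the same for the moment, N m; "finger_gap": opening from 0.0 (shut) to 1.0 (fully open); "finger_force": force on a finger pad.
Only numpy, scipy, OpenCV 4.12 (cv2) and the standard library are available. Lean on these libraries where they do the work, as an engineer would, in place of code of your own. Each camera call takes 0.05 s, during which the arm holds its last target. There are 200 camera calls.

## Working session

There is one attempt and no reset: what is moved stays moved. The work goes in short steps, Python scripts to look and compute and a shell command to move; the robot and the scene stay as the last step left them, time stands still between calls to the robot, and variables do not carry over. Pictures are saved under pics/ and viewed, at most 14 in all, crops included, and the job is handed in when it is done.

```bash
mkdir -p pics; ls
cat > h.py <<'E'
import numpy as np, cv2, json
from plant import env, eyes
from scipy.spatial.transform import Rotation as Ro
def snap(n,f=None):
    c=eyes.camera(n)
    if f: cv2.imwrite('pics/'+f,c['frame'])
    np.savez('cam_%s.npz'%n,**{k:c[k] for k in c})
    return c
def load(n): return dict(np.load('cam_%s.npz'%n))
def ray(c,u,v):
    f=c['frame'].shape[0]/2/np.tan(np.radians(c['vertical_fov'])/2)
    return np.array([(u-c['cx'])/f,(v-c['cy'])/f,1.0])
def onz(c,u,v,z,fish=False):
    d=ray(c,u,v)
    if fish:
        r=np.hypot(d[0],d[1]); d=np.array([d[0]/r*np.sin(r),d[1]/r*np.sin(r),np.cos(r)]) if r>1e-9 else d
    R=np.array(c['R']);t=np.array(c['t']); o=-R.T@t; w=R.T@d
    return o+w*(z-o[2])/w[2]
def proj(c,X,fish=False):
    f=c['frame'].shape[0]/2/np.tan(np.radians(c['vertical_fov'])/2)
    p=np.array(c['R'])@np.array(X)+np.array(c['t'])
    if fish:
        r=np.hypot(p[0],p[1]); a=np.arctan2(r,p[2]); p=np.array([p[0]/r*np.tan(a)*0+p[0]/r*a,p[1]/r*a,1])
    return np.array([c['cx']+f*p[0]/p[2],c['cy']+f*p[1]/p[2]])
E
python3 - <<'E'
from h import *
for n in ['scene','side','wrist']:
    c=snap(n,n+'0.png'); print(n,c['vertical_fov'],c['cx'],c['cy'],(-np.array(c['R']).T@c['t']).round(3),np.array(c['R'])[2].round(2))
s=env.observe(); print(s)
E
```

```text
pics
scene 44.20501839040452 272.78487436839976 205.7208184934026 [1.792 0.155 0.928] [-0.84 -0.08 -0.54]
side 54.944807074441336 276.5670714551898 214.63821344701614 [0.048 0.879 1.   ] [ 0.35 -0.65 -0.68]
wrist 65.70646984690485 276.26979078602443 216.45485027061514 [ 0.282 -0.478  0.373] [-0.26 -0.11 -0.96]
{'time_s': 0.15, 'q': array([-1.27111716e+00,  8.78411921e-02,  1.37191868e+00,  1.22725967e-05,
        1.68357158e+00, -1.03082942e-01]), 'qd': array([ 0.0010801 , -0.00121318, -0.00470941,  0.00101728,  0.00119342,
       -0.00078294]), 'joint_torque': array([ 1.17558058e-03, -3.52372599e+01, -3.13679123e+01, -1.35353316e-04,
        8.01967311e-03,  1.15325417e-05]), 'eef_pos': array([ 0.2154856 , -0.50566065,  0.24907151]), 'ee_rot': array([ 9.79790763e-01,  2.00023262e-01, -7.92539046e-05, -8.65797126e-04]), 'contact_force': array([ 0.06001011,  0.91848564, -0.33412128]), 'torque': array([-0.01113283,  0.04694639,  0.0504268 ]), 'finger_force': 0.0, 'finger_gap': 0.9969523843776519}
```

View pics/scene0.png

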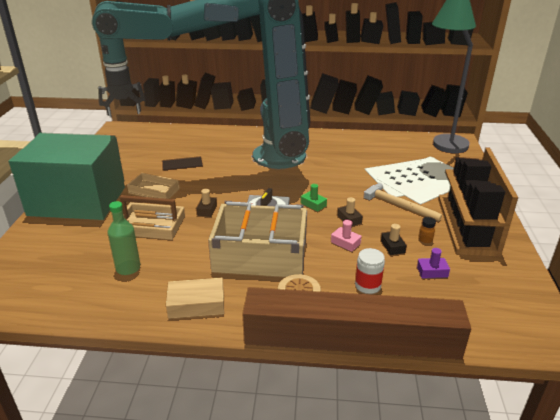

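View pics/side0.png

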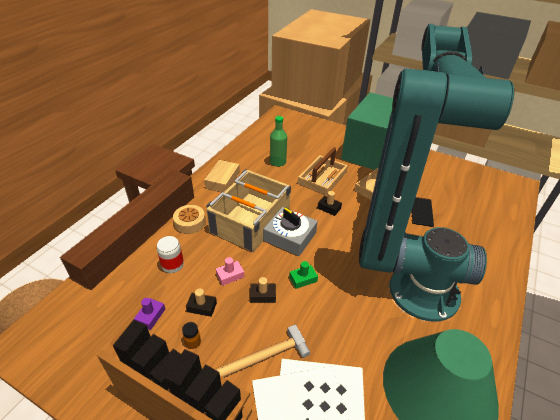

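The scene and side views show three dark blocks, at scene (206,203), (350,212) and (394,240). There are also look-alikes: green (314,197), pink (346,235) and purple (433,264). The tray with the dark handle is at scene (152,218). I'll enlarge both views to measure and to confirm which blocks are meant.

Run:
```python
from h import *
def crop(n,x,y,w,h,f,s):
    c=load(n)['frame'][y:y+h,x:x+w]
    o=cv2.resize(c,None,fx=s,fy=s,interpolation=cv2.INTER_CUBIC)
    for i in range(0,w,20): cv2.putText(o,str(x+i),(int(i*s),8),0,.3,(255,255,255),1); cv2.line(o,(int(i*s),10),(int(i*s),14),(255,255,255),1)
    for i in range(0,h,20): cv2.putText(o,str(y+i),(0,int(i*s)+4),0,.3,(255,255,255),1); cv2.line(o,(20,int(i*s)),(24,int(i*s)),(255,255,255),1)
    cv2.imwrite('pics/'+f,o)
crop('scene',110,170,200,120,'sc_a.png',4)
crop('side',180,150,180,150,'si_a.png',4)
crop('scene',280,170,200,120,'sc_b.png',4)
```

```text
(no output)
```

View pics/sc_a.png

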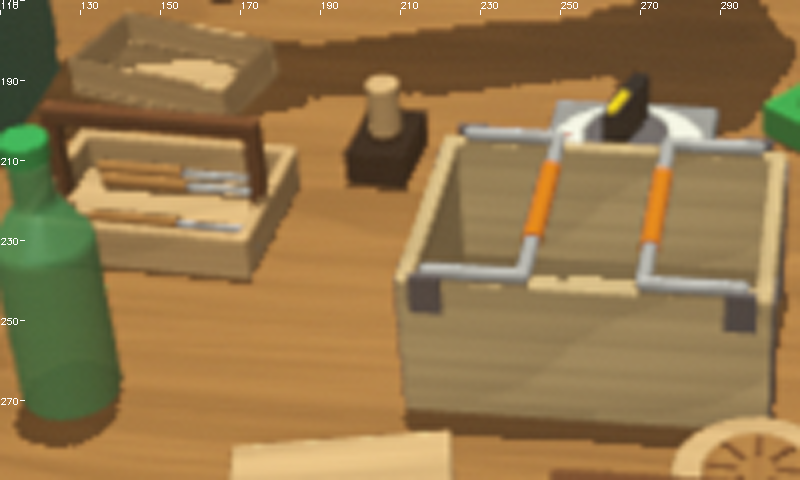

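View pics/si_a.png

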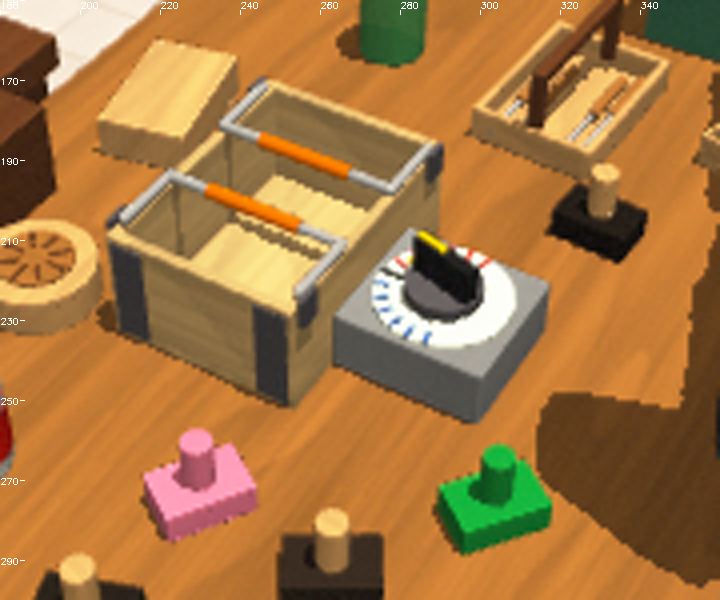

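View pics/sc_b.png

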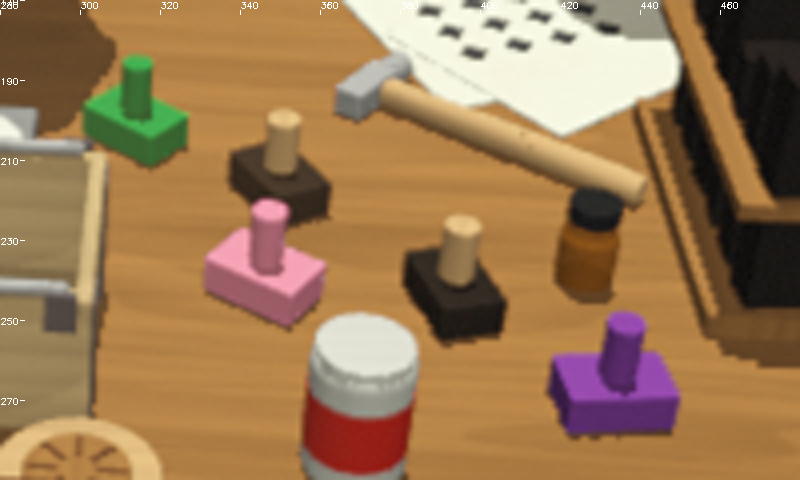

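The scene crop confirms three dark-wood blocks with pale handles, which fit the description. The green, pink and purple ones are look-alikes. The handle tops are at scene (205.5,191), (350.5,199) and (395,226). The crate corners, bars, dial pointer and tray handle are all readable, so next I fit their poses.

```bash
cat > fit.py <<'E'
from h import *
from scipy.optimize import least_squares
S,D=load('scene'),load('side')
sa=lambda u,v:(S,u/4+110,v/4+170); sb=lambda u,v:(S,u/4+280,v/4+170); da=lambda u,v:(D,u/4+180,v/4+150)
def fitpose(obs,x0):
    def res(p):
        c,s=np.cos(p[2]),np.sin(p[2]); r=[]
        for (cam,u,v),(x,y,z) in obs:
            q=proj(cam,[p[0]+c*x-s*y,p[1]+s*x+c*y,z]); r+= [q[0]-u,q[1]-v]
        return r
    o=least_squares(res,x0,loss='soft_l1'); return o.x,np.array(o.fun).reshape(-1,2)
def tri(obs):
    o=least_squares(lambda X:np.concatenate([proj(c,X)-[u,v] for c,u,v in obs]),[.5,0,.07]); return o.x,np.sqrt(2*o.cost)
E
python3 - <<'E'
from fit import *
np.set_printoptions(suppress=True,precision=4)
h=.125;w=.09
obs=[(sa(400,280),(w,-h,.11)),(sa(780,300),(w,h,.11)),(sa(405,412),(w,-h,0)),(sa(772,428),(w,h,0)),
(sa(541,199),(0,-.04,.116)),(sa(656,206),(0,.04,.116)),
(da(290,405),(-w,h,0)),(da(115,330),(w,h,0)),(da(475,378),(-.23,.065,.06)),(da(548,285),(-.23,-.065,.06)),(da(333,315),(-.09,.065,.06)),
(da(253,208),(0,.04,.116)),(da(303,155),(0,-.04,.116))]
p,r=fitpose(obs,[.5,0,0]); print('crate',p); print(r.round(1).tolist())
c,s=np.cos(p[2]),np.sin(p[2])
def tocrate(X): d=np.array(X[:2])-p[:2]; return np.array([c*d[0]+s*d[1],-s*d[0]+c*d[1]])
dc=p[:2]+[-.16*c,-.16*s]; print('dialaxis',dc)
# pointer bar top ends
for uv in [(420,235),(447,250),(413,240),(475,275)]:
    X=onz(D,*da(*uv)[1:],.112); y=tocrate(X)+[.16,0]; print('bar',uv,y, 'dialang',-np.arctan2(y[1],y[0]))
# marks z=.072ish
for uv in [(393,272),(385,268)]:
    X=onz(D,*da(*uv)[1:],.065); y=tocrate(X)+[.16,0]; print('blackmark',y,-np.arctan2(y[1],y[0]))
bl={'A':[sa(382,82),da(604,172)],'B':[sb(284,117),da(332,516)],'C':[sb(461,223),da(78,561)],
 'green':[sb(138,63),da(498,453)],'pink':[sb(270,207),da(197,437)]}
for k,v in bl.items():
    X,e=tri(v); print(k,X,'err',round(e,1),'crate',tocrate(X),onz(*v[0],.075)[:2],onz(*v[1],.075)[:2])
# tray: handle ends, top z .1 ; corners
t=[(sa(40,103),'hl'),(sa(262,122),'hr'),(da(535,72),'h+'),(da(622,0),'h-')]
for o,n in t: print(n,onz(*o,.1)[:2])
for o in [sa(298,148),sa(72,135),da(475,112),da(598,155),da(668,65),da(558,22)]: print('rim',onz(*o,.035)[:2])
E
```

```text
crate [ 0.622   0.0016 -0.0025]
[[-0.9, 0.1], [-1.5, 0.3], [0.7, -0.9], [-0.6, 0.6], [0.4, 1.0], [0.3, 0.7], [0.6, 1.5], [-0.0, 0.5], [1.4, 0.1], [0.5, -1.0], [-0.9, 0.0], [-0.4, 0.5], [-0.3, 0.7]]
dialaxis [0.462 0.002]
bar (420, 235) [ 0.0267 -0.0083] dialang 0.3001310597999822
bar (447, 250) [-0.0009 -0.0034] dialang 1.8387510175678503
bar (413, 240) [0.0287 0.0001] dialang -0.0017889733503292276
bar (475, 275) [-0.0341  0.0114] dialang -2.8191644159871716
blackmark [ 0.0476 -0.0023] 0.04874533142793106
blackmark [ 0.0558 -0.0032] 0.057003564033144216
A [ 0.4045 -0.2003  0.0752] err 0.3 crate [-0.217  -0.2024] [ 0.4051 -0.1998] [ 0.4046 -0.2018]
B [0.4181 0.2585 0.0769] err 1.2 crate [-0.2045  0.2564] [0.4179 0.2608] [0.4185 0.2547]
C [0.5512 0.3804 0.0765] err 1.1 crate [-0.0717  0.3787] [0.5506 0.3825] [0.5516 0.3775]
green [0.3417 0.1439 0.0746] err 1.1 crate [-0.2806  0.1416] [0.3454 0.1459] [0.3413 0.1416]
pink [0.5432 0.2451 0.0769] err 1.0 crate [-0.0794  0.2434] [0.5423 0.247 ] [0.5439 0.2415]
hl [ 0.4988 -0.4437]
hr [ 0.5108 -0.2675]
h+ [ 0.51   -0.2749]
h- [ 0.487 -0.429]
rim [ 0.4458 -0.2623]
rim [ 0.4427 -0.4481]
rim [ 0.5657 -0.2685]
rim [ 0.4351 -0.2688]
rim [ 0.432  -0.4386]
rim [ 0.5604 -0.4506]
```

```bash
cat > go.py <<'E'
# usage: go.py x y z yaw : how far in tool mm (axes as now), roll first-equivalent
import sys; from h import *
def st():
    s=env.observe(); R=Ro.from_quat(s['ee_rot']).as_matrix(); return s,R,np.arctan2(R[1,0],R[0,0])
if __name__=='__main__':
    a=[float(v) for v in sys.argv[1:]]; s,R,y=st()
    d=R.T@(np.array(a[:3])-s['eef_pos'])*1000
    roll=(y-a[3]) if len(a)>3 else 0; roll=(roll+np.pi)%(2*np.pi)-np.pi
    R2=R@Ro.from_euler('z',roll).as_matrix(); d2=R2.T@(np.array(a[:3])-s['eef_pos'])*1000
    print('t',round(s['time_s'],2),'pos',s['eef_pos'].round(4),'yaw',round(y,3),'q1,q6',s['q'][[0,5]].round(2),'tilt',np.arccos(-R[2,2]).round(3))
    print(' shift now',d.round(1),'roll',round(roll,3),'shift after roll',d2.round(1),'F',s['contact_force'].round(1),'gap',round(s['finger_gap'],3),'ff',round(s['finger_force'],1))
E
python3 go.py .462 .002 .25 3.139
```

```text
t 0.15 pos [ 0.2155 -0.5057  0.2491] yaw 0.403 q1,q6 [-1.27 -0.1 ] tilt 0.002
 shift now [ 4.258e+02 -3.704e+02 -2.000e-01] roll -2.736 shift after roll [-2.452e+02  5.083e+02 -2.000e-01] F [ 0.1  0.9 -0.3] gap 0.997 ff 0.0
```

```bash
python3 -m inch '{"travel":[[20,-17.5,0],[30,-26,0],[36,-31,0],[36,-31,0],[36,-31,0],[36,-31,0],[36,-31,0],[36,-31,0],[36,-31,0],[36,-31,0]],"roll":[0,0,0,0,0,0,0,0,0,0]}'
python3 -m inch '{"travel":[[36,-31,0],[30,-26,0],[22,-20,0],[0,0,0],[0,0,0],[0,0,0],[0,0,0],[0,0,0],[0,0,0],[0,0,0]],"roll":[0,0,0,-0.18,-0.18,-0.18,-0.18,-0.18,-0.18,-0.18]}'
python3 -m inch '{"travel":[[0,0,0],[0,0,0],[0,0,0],[0,0,0],[0,0,0],[0,0,0],[0,0,0],[0,0,0],[0,0,0],[0,0,0]],"roll":[-0.18,-0.18,-0.18,-0.18,-0.18,-0.18,-0.18,-0.18,-0.036,0]}'
python3 - <<'E'
from h import *
c=snap('wrist'); f=c['frame'].copy()
for d in [0,.2,.4]:
    for x in [.032,-.032]:
        X=[.462+x*np.cos(-d),.002+x*np.sin(-d),.112]
        u=proj(c,X,True); cv2.circle(f,tuple(int(v) for v in u),2,(0,255,0),1)
cv2.imwrite('pics/w1.png',cv2.resize(f,(800,600)))
E
python3 go.py .462 .002 .25 3.139
```

```text
time_s: 1.4
eef_pos: [0.4126, -0.1038, 0.2498]
ee_rot: [0.98, 0.2, -0.0, 0.0]
contact_force: [-0.0, -0.2, 0.2]
finger_gap: 0.997
finger_force: 0.0
time_s: 2.65
eef_pos: [0.4628, 0.0, 0.2496]
ee_rot: [0.672, 0.741, -0.0, -0.0]
contact_force: [0.2, -0.8, -0.1]
finger_gap: 0.998
finger_force: 0.0
time_s: 3.9
eef_pos: [0.4629, 0.0, 0.2498]
ee_rot: [0.002, 1.0, -0.0, -0.0]
contact_force: [-1.2, -0.0, 0.2]
finger_gap: 1.0
finger_force: 0.0
t 3.95 pos [0.463  0.     0.2498] yaw 3.137 q1,q6 [-0.12 -1.69] tilt 0.0
 shift now [ 1.   2.  -0.2] roll -0.002 shift after roll [ 1.   2.  -0.2] F [ 0.5 -0.2  0.2] gap 0.999 ff 0.0
```

View pics/w1.png

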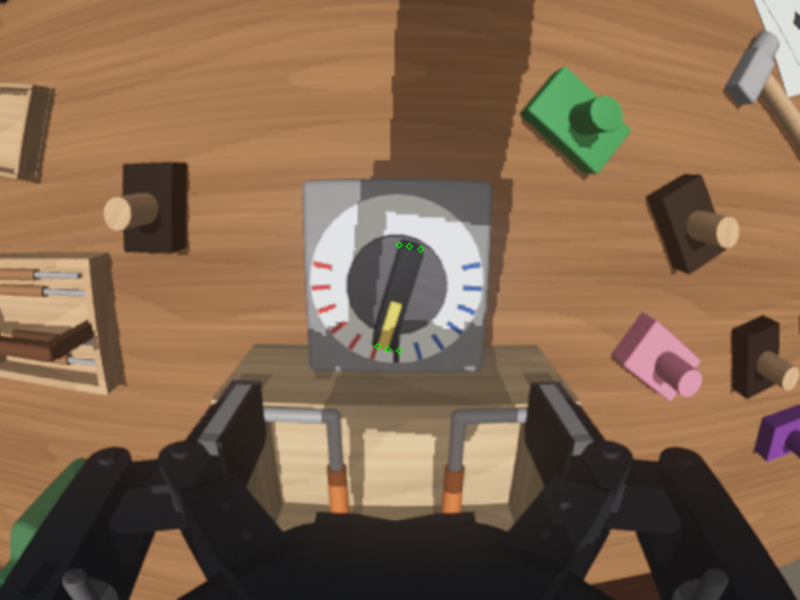

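The wrist view shows the dial bar running from (408,243) to (387,347) in the enlarged picture, so the dial starts near +0.2 and its axis is where the fit put it. I'll align, descend, grip and turn right to +1.2.

```bash
python3 -m inch '{"travel":[[1,2,0],[0,0,0],[0,0,30],[0,0,40],[0,0,40],[0,0,25],[0,0,12],[0,0,1],[0,0,0],[0,0,0]],"roll":[0.1,0.1,0,0,0,0,0,0,0,0]}' 0.6
python3 go.py .462 .002 .102 2.94
python3 -m inch '{"travel":[[0,0,0],[0,0,0],[0,0,0],[0,0,0],[0,0,0],[0,0,0]],"roll":[0,0,0,0,0,0]}' 0 40
python3 go.py .462 .002 .102 2.94
```

```text
time_s: 5.2
eef_pos: [0.463, 0.0019, 0.1034]
ee_rot: [0.101, 0.995, -0.0, 0.001]
contact_force: [-0.2, -0.4, 0.5]
finger_gap: 0.6
finger_force: 0.0
t 5.2 pos [0.463  0.0019 0.1034] yaw 2.939 q1,q6 [-0.12 -1.49] tilt 0.003
 shift now [ 1.  -0.1  1.4] roll -0.001 shift after roll [ 1.  -0.1  1.4] F [-0.2 -0.4  0.5] gap 0.6 ff 0.0
time_s: 5.95
eef_pos: [0.4625, 0.0011, 0.1026]
ee_rot: [0.101, 0.995, -0.001, 0.001]
contact_force: [-0.6, -5.9, 3.6]
finger_gap: 0.154
finger_force: 42.4
t 5.95 pos [0.4625 0.0011 0.1026] yaw 2.939 q1,q6 [-0.12 -1.49] tilt 0.002
 shift now [0.6 0.8 0.6] roll -0.001 shift after roll [0.6 0.8 0.6] F [-0.6 -5.9  3.6] gap 0.154 ff 42.4
```

```bash
python3 -m inch '{"travel":[[0,0,0],[0,0,0],[0,0,0],[0,0,0],[0,0,0],[0,0,0],[0,0,0],[0,0,0],[0,0,0],[0,0,0]],"roll":[0.1,0.15,0.15,0.15,0.15,0.15,0.15,0,0,0]}'
python3 -m inch '{"travel":[[0,0,0],[0,0,0],[0,0,0],[0,0,0],[0,0,0],[0,0,0]],"roll":[0,0,0,0,0,0]}'
python3 go.py .462 .002 .102 1.94
python3 - <<'E'
from h import *
c=snap('side'); cv2.imwrite('pics/d1.png',cv2.resize(c['frame'][150:300,200:400],None,fx=4,fy=4,interpolation=cv2.INTER_CUBIC))
E
```

```text
time_s: 7.2
eef_pos: [0.4627, 0.0014, 0.1026]
ee_rot: [0.565, 0.825, -0.0, 0.001]
contact_force: [1.1, -5.1, 3.5]
finger_gap: 0.152
finger_force: 42.4
time_s: 7.95
eef_pos: [0.4627, 0.0014, 0.1026]
ee_rot: [0.565, 0.825, -0.0, 0.001]
contact_force: [0.5, -5.0, 3.5]
finger_gap: 0.155
finger_force: 42.4
t 7.95 pos [0.4627 0.0014 0.1026] yaw 1.941 q1,q6 [-0.12 -0.49] tilt 0.002
 shift now [ 0.8 -0.4  0.6] roll 0.001 shift after roll [ 0.8 -0.4  0.6] F [ 0.5 -5.   3.5] gap 0.155 ff 42.4
```

View pics/d1.png

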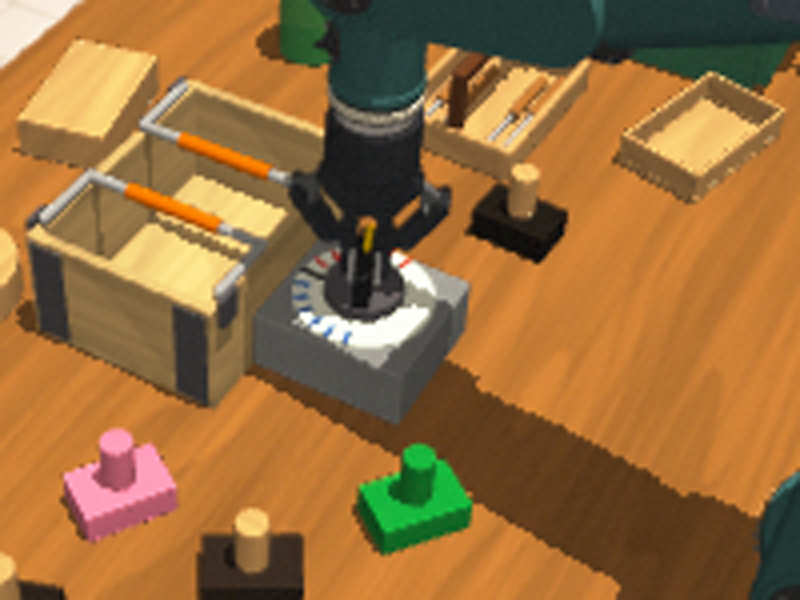

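The dial followed the gripper: the yellow pointer now looks towards -y, about (368,238) in the crop. Next is left to -0.84, near the wrist's limit but inside the band, and then right to +0.6.

```bash
python3 -m inch '{"travel":[[0,0,0],[0,0,0],[0,0,0],[0,0,0],[0,0,0],[0,0,0],[0,0,0],[0,0,0],[0,0,0],[0,0,0]],"roll":[-0.1,-0.15,-0.15,-0.15,-0.15,-0.15,-0.15,-0.15,-0.15,-0.15]}'
python3 -m inch '{"travel":[[0,0,0],[0,0,0],[0,0,0],[0,0,0],[0,0,0],[0,0,0],[0,0,0],[0,0,0],[0,0,0],[0,0,0]],"roll":[-0.15,-0.15,-0.15,-0.13,0,0,0,0,0,0]}'
python3 -m inch '{"travel":[[0,0,0],[0,0,0],[0,0,0],[0,0,0],[0,0,0]],"roll":[0,0,0,0,0]}'
python3 go.py .462 .002 .102 3.98
```

```text
time_s: 9.25
eef_pos: [0.4625, 0.001, 0.1026]
ee_rot: [-0.127, 0.992, -0.001, 0.0]
contact_force: [-0.5, -6.6, 3.8]
finger_gap: 0.161
finger_force: 42.5
time_s: 10.5
eef_pos: [0.4626, 0.0008, 0.1026]
ee_rot: [-0.403, 0.915, -0.001, 0.0]
contact_force: [0.7, -8.3, 3.3]
finger_gap: 0.157
finger_force: 42.4
time_s: 11.12
eef_pos: [0.4626, 0.0008, 0.1026]
ee_rot: [-0.403, 0.915, -0.001, 0.0]
contact_force: [-0.2, -6.7, 4.4]
finger_gap: 0.155
finger_force: 42.4
t 11.12 pos [0.4626 0.0008 0.1026] yaw -2.312 q1,q6 [-0.12 -2.52] tilt 0.003
 shift now [-0.5  1.2  0.6] roll -0.009 shift after roll [-0.5  1.2  0.6] F [-0.2 -6.7  4.4] gap 0.155 ff 42.4
```

```bash
python3 -m inch '{"travel":[[0,0,0],[0,0,0],[0,0,0],[0,0,0],[0,0,0],[0,0,0],[0,0,0],[0,0,0],[0,0,0],[0,0,0]],"roll":[0.1,0.15,0.15,0.15,0.15,0.15,0.15,0.15,0.15,0.13]}'
python3 -m inch '{"travel":[[0,0,0],[0,0,0],[0,0,0],[0,0,0],[0,0,0],[0,0,0],[0,0,0],[0,0,0],[0,0,0]],"roll":[0,0,0,0,0,0,0,0,0]}'
python3 go.py .462 .002 .102 2.54
python3 -m inch '{"travel":[[0,0,0],[0,0,0],[0,0,0],[0,0,-20],[0,0,-40],[0,0,-40],[0,0,-20],[0,0,0]],"roll":[0,0,0,0,0,0,0,0]}' 0.5
python3 go.py .622 .0415 .23 3.139
```

```text
time_s: 12.38
eef_pos: [0.4625, 0.0013, 0.1026]
ee_rot: [0.298, 0.955, -0.001, 0.001]
contact_force: [0.5, -6.1, 4.0]
finger_gap: 0.16
finger_force: 42.4
time_s: 13.5
eef_pos: [0.4625, 0.0013, 0.1026]
ee_rot: [0.296, 0.955, -0.001, 0.001]
contact_force: [-0.6, -5.4, 4.2]
finger_gap: 0.158
finger_force: 42.5
t 13.5 pos [0.4625 0.0013 0.1026] yaw 2.541 q1,q6 [-0.12 -1.09] tilt 0.002
 shift now [0.9 0.3 0.6] roll 0.001 shift after roll [0.9 0.3 0.6] F [-0.6 -5.4  4.2] gap 0.158 ff 42.5
time_s: 14.5
eef_pos: [0.463, 0.0022, 0.2238]
ee_rot: [0.297, 0.955, 0.001, 0.002]
contact_force: [-0.7, 0.4, -0.5]
finger_gap: 0.501
finger_force: 0.0
t 14.5 pos [0.463  0.0022 0.2238] yaw 2.539 q1,q6 [-0.12 -1.09] tilt 0.004
 shift now [-108.8  122.5   -5.5] roll -0.6 shift after roll [-158.9   39.7   -5.5] F [-0.7  0.4 -0.5] gap 0.501 ff 0.0
```

```bash
python3 -m inch '{"travel":[[0,0,0],[0,0,0],[0,0,0],[0,0,0],[-20,5,0],[-40,10,0],[-40,10,0],[-40,10,0],[-19,5,0],[0,0,0]],"roll":[-0.15,-0.15,-0.15,-0.15,0,0,0,0,0,0]}'
python3 -m inch '{"travel":[[0,0,0],[0,0,0]],"roll":[0,0]}'
python3 go.py .622 .0416 .116 3.139
python3 - <<'E'
from h import *
c=snap('wrist'); f=c['frame'].copy()
for X in [(.622+.045,.0416,.116),(.622-.045,.0416,.116),(.532,.1266,.11),(.532,-.1234,.11)]:
    u=proj(c,X,True); cv2.circle(f,tuple(int(v) for v in u),2,(0,255,0),1)
cv2.imwrite('pics/w2.png',cv2.resize(f,(800,600)))
E
```

```text
time_s: 15.75
eef_pos: [0.6211, 0.0421, 0.2188]
ee_rot: [0.001, 1.0, 0.0, -0.002]
contact_force: [0.1, 0.8, -0.6]
finger_gap: 0.502
finger_force: 0.0
time_s: 16.0
eef_pos: [0.6203, 0.0414, 0.222]
ee_rot: [0.001, 1.0, -0.0, -0.0]
contact_force: [-0.8, 0.2, -0.5]
finger_gap: 0.499
finger_force: 0.0
t 16.0 pos [0.6203 0.0414 0.222 ] yaw 3.139 q1,q6 [-0.02 -1.59] tilt 0.0
 shift now [ -1.7   0.2 106. ] roll -0.0 shift after roll [ -1.7   0.2 106. ] F [-0.8  0.2 -0.5] gap 0.499 ff 0.0
```

View pics/w2.png

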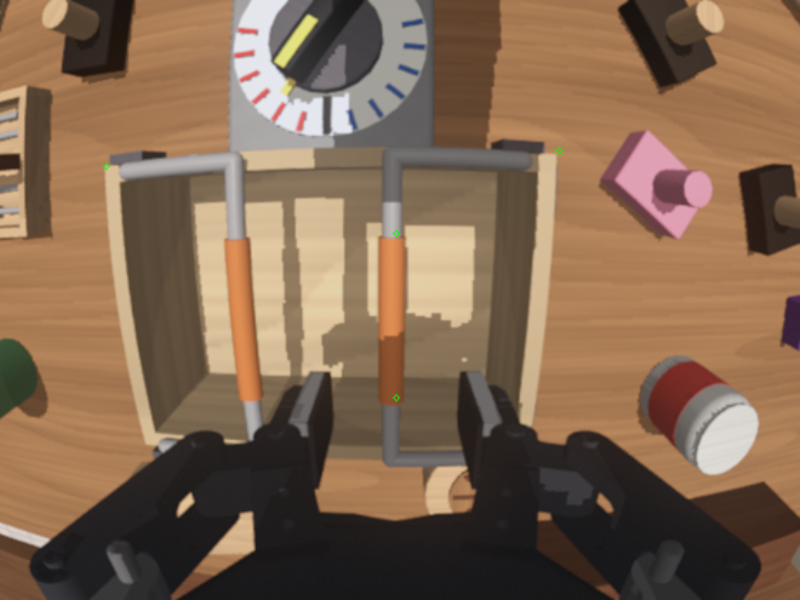

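The wrist view shows the left sleeve between the fingers, from (392,237) to (392,405), about 2 mm to the -y side of my projection. The pointer stands on the second red mark at (285,88). Next I grip the left bail and swing it out along its arc.

```bash
python3 -m inch '{"travel":[[-3,-1,16],[0,0,35],[0,0,35],[0,0,16],[0,0,4],[0,0,0],[0,0,0],[0,0,0],[0,0,0],[0,0,0]],"roll":[0,0,0,0,0,0,0,0,0,0]}' 0.5
python3 -m inch '{"travel":[[0,0,0],[0,0,0],[0,0,0],[0,0,0],[0,0,0]],"roll":[0,0,0,0,0]}' 0 30
python3 go.py .622 .0406 .116 3.139
python3 -m inch '{"travel":[[0,1.3,-12.7],[0,3.7,-12.2],[0,6,-11.2],[0,8.1,-9.9],[0,9.9,-8.1],[0,11.2,-6],[0,12.2,-3.7],[0,12.7,-1.3]],"roll":[0,0,0,0,0,0,0,0]}'
python3 go.py .622 .1055 .181 3.139
```

```text
time_s: 17.3
eef_pos: [0.6243, 0.0406, 0.1162]
ee_rot: [0.001, 1.0, -0.0, 0.0]
contact_force: [0.0, 0.5, -1.1]
finger_gap: 0.498
finger_force: 0.0
time_s: 17.92
eef_pos: [0.6242, 0.0393, 0.1161]
ee_rot: [0.002, 1.0, -0.001, -0.0]
contact_force: [-0.7, -5.3, 0.8]
finger_gap: 0.153
finger_force: 29.5
t 17.93 pos [0.6242 0.0393 0.1161] yaw 3.138 q1,q6 [-0.03 -1.59] tilt 0.002
 shift now [2.2 1.2 0.1] roll -0.001 shift after roll [2.2 1.3 0.1] F [-0.7 -5.3  0.8] gap 0.153 ff 29.5
time_s: 18.92
eef_pos: [0.6251, 0.104, 0.1849]
ee_rot: [0.002, 1.0, -0.002, 0.002]
contact_force: [-0.3, -5.3, 0.7]
finger_gap: 0.151
finger_force: 30.6
t 18.93 pos [0.6251 0.104  0.1849] yaw 3.137 q1,q6 [ 0.08 -1.49] tilt 0.005
 shift now [3.1 1.5 3.9] roll -0.002 shift after roll [3.1 1.6 3.9] F [-0.3 -5.3  0.7] gap 0.151 ff 30.6
```

```bash
python3 -m inch '{"travel":[[0,12.7,1.3],[0,12.2,3.7],[0,11.2,6],[0,9.9,8.1],[0,8.1,9.9],[0,6,11.2],[0,3.7,12.2],[0,1.3,12.7],[0,0,0],[0,0,0]],"roll":[0,0,0,0,0,0,0,0,0,0]}'
python3 go.py .622 .1705 .116 3.139
python3 -m inch '{"travel":[[0,0,0],[0,0,0],[0,0,0],[0,0,-30],[0,0,-40],[0,0,-40],[0,0,-20],[0,0,0]],"roll":[0,0,0,0,0,0,0,0]}' 0.5
python3 go.py .624 -.0405 .23 3.139
```

```text
time_s: 20.18
eef_pos: [0.6254, 0.1694, 0.1201]
ee_rot: [0.002, 1.0, -0.001, 0.002]
contact_force: [-3.2, -9.7, 16.3]
finger_gap: 0.146
finger_force: 32.2
t 20.18 pos [0.6254 0.1694 0.1201] yaw 3.138 q1,q6 [ 0.18 -1.39] tilt 0.004
 shift now [3.4 1.1 4.1] roll -0.001 shift after roll [3.4 1.1 4.1] F [-3.2 -9.7 16.3] gap 0.146 ff 32.2
time_s: 21.18
eef_pos: [0.6252, 0.1714, 0.2478]
ee_rot: [0.001, 1.0, 0.001, 0.002]
contact_force: [-0.2, -0.1, -0.7]
finger_gap: 0.503
finger_force: 0.0
t 21.18 pos [0.6252 0.1714 0.2478] yaw 3.139 q1,q6 [ 0.18 -1.39] tilt 0.004
 shift now [   0.8 -212.    17.5] roll 0.0 shift after roll [   0.7 -212.    17.5] F [-0.2 -0.1 -0.7] gap 0.503 ff 0.0
```

```bash
python3 -m inch '{"travel":[[0,-20,0],[0,-40,0],[0,-45,0],[0,-45,0],[0,-40,0],[0,-22,0],[0,0,0],[0,0,30],[0,0,40],[0,0,40]],"roll":[0,0,0,0,0,0,0,0,0,0]}'
python3 -m inch '{"travel":[[0,0,20],[0,0,1.5],[0,0,0],[0,0,0]],"roll":[0,0,0,0]}'
python3 go.py .624 -.0405 .116 3.139
python3 -m inch '{"travel":[[0,0,0],[0,0,0],[0,0,0],[0,0,0],[0,0,0]],"roll":[0,0,0,0,0]}' 0 30
python3 go.py .624 -.0405 .116 3.139
```

```text
time_s: 22.42
eef_pos: [0.6239, -0.0393, 0.1348]
ee_rot: [0.0, 1.0, 0.0, 0.0]
contact_force: [0.9, -0.9, -0.1]
finger_gap: 0.5
finger_force: 0.0
time_s: 22.92
eef_pos: [0.6252, -0.0413, 0.1169]
ee_rot: [0.001, 1.0, -0.0, 0.002]
contact_force: [0.6, 0.2, 1.0]
finger_gap: 0.501
finger_force: 0.0
t 22.93 pos [ 0.6252 -0.0413  0.1169] yaw 3.139 q1,q6 [-0.16 -1.72] tilt 0.004
 shift now [1.2 0.8 0.9] roll -0.0 shift after roll [1.2 0.8 0.9] F [0.6 0.2 1. ] gap 0.501 ff 0.0
time_s: 23.55
eef_pos: [0.6244, -0.0408, 0.1156]
ee_rot: [0.001, 1.0, 0.0, 0.001]
contact_force: [-0.7, 3.1, 4.6]
finger_gap: 0.153
finger_force: 29.5
t 23.55 pos [ 0.6244 -0.0408  0.1156] yaw 3.139 q1,q6 [-0.16 -1.72] tilt 0.002
 shift now [ 0.4  0.3 -0.4] roll 0.0 shift after roll [ 0.4  0.3 -0.4] F [-0.7  3.1  4.6] gap 0.153 ff 29.5
```

```bash
python3 -m inch '{"travel":[[0,-1.3,-12.7],[0,-3.7,-12.2],[0,-6,-11.2],[0,-8.1,-9.9],[0,-9.9,-8.1],[0,-11.2,-6],[0,-12.2,-3.7],[0,-12.7,-1.3]],"roll":[0,0,0,0,0,0,0,0]}'
python3 -m inch '{"travel":[[0,-12.7,1.3],[0,-12.2,3.7],[0,-11.2,6],[0,-9.9,8.1],[0,-8.1,9.9],[0,-6,11.2],[0,-3.7,12.2],[0,-1.3,12.7],[0,0,0],[0,0,0]],"roll":[0,0,0,0,0,0,0,0,0,0]}'
python3 go.py .624 -.1705 .116 3.139
python3 -m inch '{"travel":[[0,0,0],[0,0,0],[0,0,0],[0,0,-30],[0,0,-40],[0,0,-40],[0,0,-20],[0,0,0]],"roll":[0,0,0,0,0,0,0,0]}' 0.5
python3 go.py .4045 -.201 .25 3.139
python3 - <<'E'
from h import *
snap('side'); snap('scene')
a=cv2.resize(load('side')['frame'][140:330,170:370],None,fx=2,fy=2,interpolation=cv2.INTER_CUBIC)
b=cv2.resize(load('scene')['frame'][160:350,200:400],None,fx=2,fy=2,interpolation=cv2.INTER_CUBIC)
cv2.imwrite('pics/b1.png',np.hstack([a,b]))
E
```

```text
time_s: 24.55
eef_pos: [0.6241, -0.1043, 0.184]
ee_rot: [0.0, 1.0, 0.001, 0.002]
contact_force: [-3.1, 6.6, 9.2]
finger_gap: 0.149
finger_force: 31.4
time_s: 25.8
eef_pos: [0.6237, -0.1709, 0.1152]
ee_rot: [0.001, 1.0, 0.0, 0.0]
contact_force: [-1.7, 6.6, 7.7]
finger_gap: 0.152
finger_force: 33.6
t 25.8 pos [ 0.6237 -0.1709  0.1152] yaw 3.14 q1,q6 [-0.36 -1.92] tilt 0.001
 shift now [-0.3  0.4 -0.8] roll 0.001 shift after roll [-0.3  0.4 -0.8] F [-1.7  6.6  7.7] gap 0.152 ff 33.6
time_s: 26.8
eef_pos: [0.6244, -0.1722, 0.2469]
ee_rot: [0.002, 1.0, -0.001, 0.002]
contact_force: [0.2, 0.3, -0.7]
finger_gap: 0.497
finger_force: 0.0
t 26.8 pos [ 0.6244 -0.1722  0.2469] yaw 3.138 q1,q6 [-0.36 -1.92] tilt 0.005
 shift now [219.8 -29.5  -4.1] roll -0.001 shift after roll [219.8 -29.4  -4.1] F [ 0.2  0.3 -0.7] gap 0.497 ff 0.0
```

View pics/b1.png

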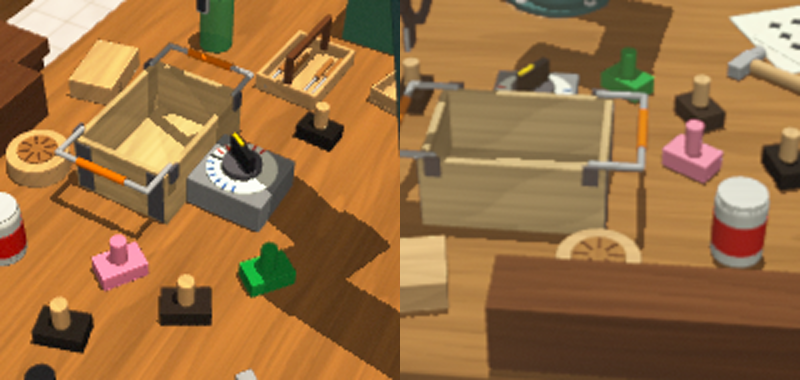

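Both bails are out: the sleeves are at (210,57) and (98,173) in the side half of the picture, and no block has shifted. Next is block A. I'll use template matching on the saved first pictures to check the blocks from here on.

```bash
cat > chk.py <<'E'
from fit import *
bl={'A':[sa(382,82),da(604,172)],'B':[sb(284,117),da(332,516)],'C':[sb(461,223),da(78,561)]}
ref={'scene':cv2.imread('pics/scene0.png'),'side':cv2.imread('pics/side0.png')}
import sys
now={n:snap(n) for n in ref}
for k in sys.argv[1]:
    o=[]
    for (c,u,v),n in zip(bl[k],['scene','side']):
        u0,v0=int(round(u)),int(round(v)); T=ref[n][v0-6:v0+19,u0-14:u0+15]
        W=now[n]['frame'][v0-46:v0+59,u0-54:u0+55]
        m=cv2.matchTemplate(W,T,cv2.TM_CCOEFF_NORMED); _,b,_,l=cv2.minMaxLoc(m)
        o.append((now[n],u+l[0]-40,v+l[1]-40)); print(k,n,'shift px',l[0]-40,l[1]-40,'score',round(b,2))
    X,e=tri(o); print(k,X.round(4),round(e,1))
E
python3 -m inch '{"travel":[[20,-3,0],[40,-5,0],[45,-6,0],[45,-6,0],[40,-5,0],[20,-3,0],[10,-1.5,0],[0,0,0],[0,0,0],[0,0,0]],"roll":[0,0,0,0,0,0,0,0,0,0]}' 0.65
python3 chk.py ABC
python3 - <<'E'
from h import *
c=snap('wrist'); print(proj(c,[.4045,-.201,.075],True))
cv2.imwrite('pics/w3.png',cv2.resize(c['frame'],(800,600)))
E
python3 go.py .4045 -.201 .055 3.139
```

```text
time_s: 28.15
eef_pos: [0.4041, -0.2002, 0.2442]
ee_rot: [0.001, 1.0, 0.0, -0.0]
contact_force: [-0.5, -0.7, -0.3]
finger_gap: 0.648
finger_force: 0.0
A scene shift px 0 -1 score 0.56
A side shift px 1 0 score 0.93
A [ 0.4009 -0.2009  0.0766] 0.2
B scene shift px 0 0 score 1.0
B side shift px 0 0 score 1.0
B [0.4181 0.2585 0.0769] 1.2
C scene shift px 0 0 score 1.0
C side shift px 0 0 score 1.0
C [0.5512 0.3804 0.0765] 1.1
[275.9012635  202.06452763]
t 28.3 pos [ 0.4039 -0.2003  0.2444] yaw 3.139 q1,q6 [-0.59 -2.15] tilt 0.0
 shift now [ -0.7  -0.8 189.4] roll 0.0 shift after roll [ -0.7  -0.8 189.4] F [ 0.7 -0.3 -0.4] gap 0.65 ff 0.0
```

View pics/w3.png

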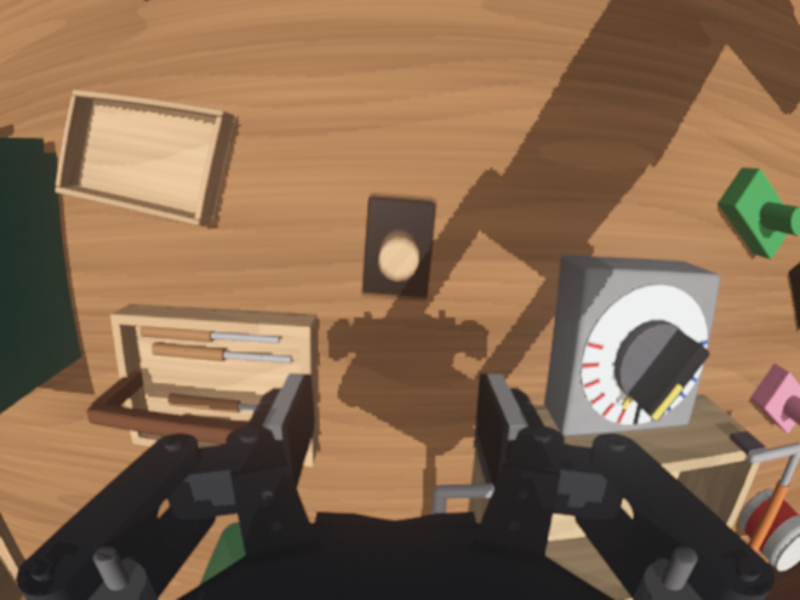

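```bash
python3 - <<'E'
from h import *
c=load('wrist')
for X in [(.4626,.001,.078),(.393,.067,.06),(.393,-.064,.06),(.4045,-.201,.075)]: print(X,(proj(c,X,True)*1.4286).round(0))
print('handle', onz(c,399/1.4286,258/1.4286,.075,True))
for u,v in [(371,196),(435,203),(363,294),(428,297)]: print('blk',onz(c,u/1.4286,v/1.4286,.03,True))
for u,v in [(112,316),(317,317)]: print('tray',onz(c,u/1.4286,v/1.4286,.035,True))
for u,v in [(90,412),(135,375)]: print('trayhandle',onz(c,u/1.4286,v/1.4286,.1,True))
c=snap('wrist'); print(abs(c['frame'].astype(int)-load('wrist')['frame']).max())
E
python3 chk.py A
```

```text
(0.4626, 0.001, 0.078) [658. 365.]
(0.393, 0.067, 0.06) [723. 273.]
(0.393, -0.064, 0.06) [585. 269.]
(0.4045, -0.201, 0.075) [394. 289.]
handle [ 0.38424374 -0.19784361  0.075     ]
blk [ 0.34633872 -0.21762803  0.03      ]
blk [ 0.3514362  -0.17127316  0.03      ]
blk [ 0.41967739 -0.22456039  0.03      ]
blk [ 0.4221317  -0.17551338  0.03      ]
tray [ 0.43573458 -0.4441344   0.035     ]
tray [ 0.43624247 -0.25970563  0.035     ]
trayhandle [ 0.49437374 -0.43933032  0.1       ]
trayhandle [ 0.45954255 -0.38597318  0.1       ]
0
A scene shift px 4 -6 score 0.6
A side shift px 7 4 score 0.93
A [ 0.3731 -0.1924  0.078 ] 0.5
```

Block A has just been knocked about 20 mm aside: the wrist view has its handle at (399,258) against the expected (394,289). I'll measure it again now that it is at rest.

```bash
python3 -m inch '{"travel":[[0,0,0],[0,0,0],[0,0,0]],"roll":[0,0,0]}' >/dev/null
cat > wh.py <<'E'
from h import *
import sys
# bright pale handle top nearest to expected: x y
ex=np.array([float(sys.argv[1]),float(sys.argv[2]),.075])
c=snap('wrist'); u0=proj(c,ex,True); f=c['frame']
hsv=cv2.cvtColor(f,cv2.COLOR_BGR2HSV); m=((hsv[...,2]>185)&(hsv[...,1]>50)&(hsv[...,1]<150)).astype(np.uint8)
n,l,st,ce=cv2.connectedComponentsWithStats(m)
k=[(np.hypot(*(ce[i]-u0)),i) for i in range(1,n) if 150<st[i,4]<2500]
for d,i in sorted(k)[:2]: print(st[i],ce[i].round(1),onz(c,*ce[i],.075,True).round(4))
E
python3 wh.py .385 -.198; python3 chk.py A; python3 go.py .385 -.198 .055 3.139
```

```text
[268 159  27  27 580] [281.  172.1] [ 0.376  -0.1964  0.075 ]
[209 159  47   8 195] [238.1 163. ] [ 0.3673 -0.2354  0.075 ]
A scene shift px 4 -6 score 0.59
A side shift px 7 4 score 0.93
A [ 0.3731 -0.1924  0.078 ] 0.5
t 28.98 pos [ 0.4035 -0.2003  0.2446] yaw 3.139 q1,q6 [-0.59 -2.15] tilt 0.0
 shift now [ 18.5   2.3 189.6] roll -0.0 shift after roll [ 18.5   2.3 189.6] F [ 0.1 -0.3 -0.1] gap 0.653 ff 0.0
```

```bash
python3 -m inch '{"travel":[[27.5,4,20],[0,0,35],[0,0,30],[0,0,15],[0,0,0],[0,0,0]],"roll":[0,0,0,0,0,0]}'
python3 wh.py .376 -.196; python3 go.py .376 -.196 .055 3.139
```

```text
time_s: 29.72
eef_pos: [0.3768, -0.1968, 0.1459]
ee_rot: [0.001, 1.0, -0.001, 0.001]
contact_force: [-0.2, -0.1, 1.0]
finger_gap: 0.647
finger_force: 0.0
[258 219  22  24 235] [267.  228.8] [ 0.3706 -0.2032  0.075 ]
[ 330  230   67   40 1016] [367.2 242.3] [ 0.3804 -0.1374  0.075 ]
t 29.77 pos [ 0.3769 -0.1969  0.1461] yaw 3.139 q1,q6 [-0.61 -2.18] tilt 0.003
 shift now [ 1.1  1.  91.1] roll -0.0 shift after roll [ 1.1  1.  91.1] F [0.5 0.5 0.7] gap 0.647 ff 0.0
```

```bash
python3 -m inch '{"travel":[[1,1.5,20],[0,0,35],[0,0,25],[0,0,10],[0,0,0],[0,0,0]],"roll":[0,0,0,0,0,0]}'
python3 -m inch '{"travel":[[0,0,0],[0,0,0],[0,0,0],[0,0,0],[0,0,0],[0,0,0]],"roll":[0,0,0,0,0,0]}' 0 60
python3 -m inch '{"travel":[[0,0,-20],[0,0,-35],[0,0,-40],[0,0,-40],[0,0,-40],[0,0,-15],[0,0,0]],"roll":[0,0,0,0,0,0,0]}'
python3 go.py .622 -.065 .22 3.13
python3 - <<'E'
from h import *
c=snap('wrist'); cv2.imwrite('pics/w4.png',c['frame'])
E
```

```text
time_s: 30.52
eef_pos: [0.376, -0.1955, 0.056]
ee_rot: [0.001, 1.0, -0.001, 0.001]
contact_force: [-0.0, -0.8, 0.3]
finger_gap: 0.653
finger_force: 0.0
time_s: 31.28
eef_pos: [0.3756, -0.1953, 0.0555]
ee_rot: [0.001, 1.0, -0.001, 0.001]
contact_force: [-0.7, -0.4, 5.0]
finger_gap: 0.287
finger_force: 58.6
time_s: 32.15
eef_pos: [0.3751, -0.1948, 0.2442]
ee_rot: [0.001, 1.0, -0.0, 0.0]
contact_force: [-0.5, 0.2, -2.1]
finger_gap: 0.291
finger_force: 59.2
t 32.15 pos [ 0.3751 -0.1948  0.2442] yaw 3.139 q1,q6 [-0.61 -2.18] tilt 0.0
 shift now [-246.5  130.5   24.3] roll 0.009 shift after roll [-245.4  132.6   24.3] F [-0.5  0.2 -2.1] gap 0.291 ff 59.2
```

```bash
python3 -m inch '{"travel":[[-20,10,0],[-40,21,0],[-45,24,0],[-45,24,0],[-45,24,0],[-36,19,0],[-15,9,0],[0,0,0],[0,0,0]],"roll":[0,0,0,0,0,0,0,0,0]}'
python3 go.py .622 -.065 .078 3.13
```

```text
time_s: 33.33
eef_pos: [0.6203, -0.0647, 0.2426]
ee_rot: [0.002, 1.0, 0.0, -0.002]
contact_force: [0.5, -1.4, -3.2]
finger_gap: 0.286
finger_force: 59.1
t 33.33 pos [ 0.6203 -0.0647  0.2426] yaw 3.138 q1,q6 [-0.19 -1.76] tilt 0.004
 shift now [ -2.3  -0.3 164.6] roll 0.008 shift after roll [ -2.3  -0.3 164.6] F [ 0.5 -1.4 -3.2] gap 0.286 ff 59.1
```

```bash
python3 -m inch '{"travel":[[-2,0,15],[0,0,35],[0,0,40],[0,0,40],[0,0,25],[0,0,8],[0,0,0]],"roll":[0,0,0,0,0,0,0]}'
python3 -m inch '{"travel":[[0,0,0],[0,0,0],[0,0,0],[0,0,-15],[0,0,-35],[0,0,-40],[0,0,-40],[0,0,-30],[0,0,-15],[0,0,0]],"roll":[0,0,0,0,0,0,0,0,0,0]}' 0.48
python3 go.py .4185 .2575 .25 3.139; python3 chk.py BC
```

```text
time_s: 34.2
eef_pos: [0.6229, -0.0648, 0.0812]
ee_rot: [0.002, 1.0, -0.0, -0.0]
contact_force: [0.2, 0.5, -1.6]
finger_gap: 0.288
finger_force: 59.1
time_s: 35.45
eef_pos: [0.6238, -0.0645, 0.2582]
ee_rot: [0.001, 1.0, -0.0, 0.002]
contact_force: [0.2, -0.7, -0.0]
finger_gap: 0.479
finger_force: 0.0
t 35.45 pos [ 0.6238 -0.0645  0.2582] yaw 3.139 q1,q6 [-0.19 -1.76] tilt 0.003
 shift now [206.2 321.5   7.4] roll -0.0 shift after roll [206.2 321.5   7.4] F [ 0.2 -0.7 -0. ] gap 0.479 ff 0.0
B scene shift px 0 0 score 1.0
B side shift px 0 0 score 1.0
B [0.4181 0.2585 0.0769] 1.2
C scene shift px 0 0 score 1.0
C side shift px 0 0 score 1.0
C [0.5512 0.3804 0.0765] 1.1
```

```bash
python3 -m inch '{"travel":[[12,20,0],[25,38,0],[29,45,0],[29,45,0],[29,45,0],[29,45,0],[26,40,0],[16,26,0],[10,17,0],[0,0,0]],"roll":[0,0,0,0,0,0,0,0,0,0]}' 0.6
python3 -m inch '{"travel":[[0,0,0],[0,0,0],[0,0,0],[0,0,0]],"roll":[-0.18,-0.18,-0.18,0]}'
python3 wh.py .418 .2575
python3 - <<'E'
from h import *
c=load('scene')
for u,v in [(340,108),(355,115),(375,72),(410,65)]: print('mallet head',onz(c,u/4+280,v/4+170,.025).round(3))
c=load('wrist'); f=cv2.resize(c['frame'],(800,600)); cv2.imwrite('pics/w5.png',f)
E
python3 go.py .418 .2575 .055 3.68
```

```text
time_s: 36.8
eef_pos: [0.4181, 0.2576, 0.2546]
ee_rot: [0.0, 1.0, -0.001, -0.002]
contact_force: [0.4, -0.2, 0.1]
finger_gap: 0.606
finger_force: 0.0
time_s: 37.3
eef_pos: [0.4195, 0.2561, 0.2554]
ee_rot: [-0.264, 0.965, -0.0, -0.001]
contact_force: [0.6, -0.9, -0.0]
finger_gap: 0.6
finger_force: 0.0
[269 187  20  25 388] [278.7 198.6] [0.4179 0.2575 0.075 ]
[303 339  20  15 241] [312.2 345.9] [0.5503 0.3822 0.075 ]
mallet head [0.319 0.313 0.025]
mallet head [0.329 0.325 0.025]
mallet head [0.258 0.346 0.025]
mallet head [0.244 0.377 0.025]
t 37.35 pos [0.4195 0.2563 0.2556] yaw -2.609 q1,q6 [ 0.43 -1.67] tilt 0.002
 shift now [  0.3   1.9 200.6] roll -0.005 shift after roll [  0.3   1.9 200.6] F [0.5 0.2 0.7] gap 0.6 ff 0.0
```

View pics/w5.png

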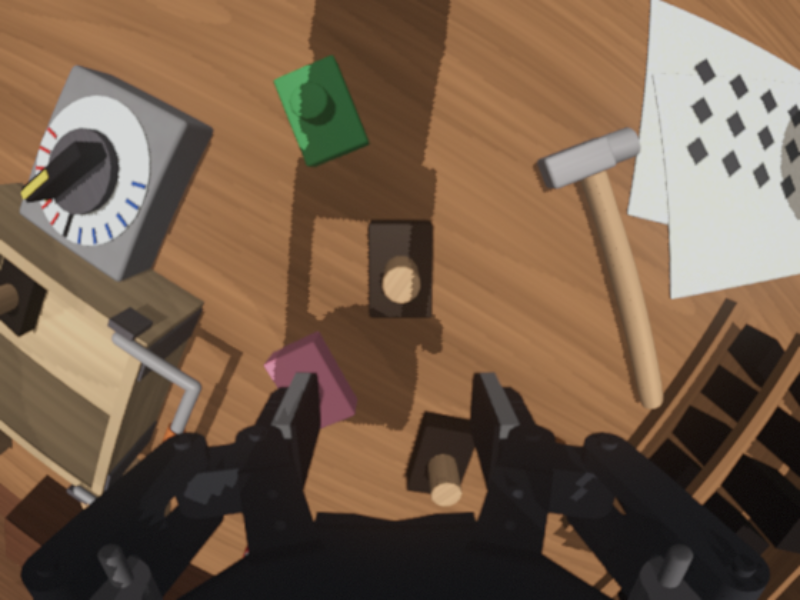

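The wrist view has block B square to the tool with its handle at (402,284), block A in the crate at the left edge, and clear room around B. Going down to grip.

```bash
python3 -m inch '{"travel":[[0.5,1.5,20],[0,0,40],[0,0,45],[0,0,45],[0,0,35],[0,0,15],[0,0,0],[0,0,0]],"roll":[0,0,0,0,0,0,0,0]}'
python3 -m inch '{"travel":[[0,0,0],[0,0,0],[0,0,0],[0,0,0],[0,0,0],[0,0,0]],"roll":[0,0,0,0,0,0]}' 0 60
python3 -m inch '{"travel":[[0,0,-20],[0,0,-40],[0,0,-45],[0,0,-45],[0,0,-35],[0,0,-15],[0,0,0],[0,0,0],[0,0,0],[0,0,0]],"roll":[0,0,0,0,0,0,0.18,0.18,0.18,0]}'
python3 go.py .622 -.001 .08 3.135
```

```text
time_s: 38.35
eef_pos: [0.4194, 0.2586, 0.0583]
ee_rot: [-0.265, 0.964, 0.0, 0.002]
contact_force: [0.4, -0.2, -0.6]
finger_gap: 0.6
finger_force: 0.0
time_s: 39.1
eef_pos: [0.419, 0.2589, 0.058]
ee_rot: [-0.265, 0.964, 0.0, 0.001]
contact_force: [-1.7, 1.9, 5.8]
finger_gap: 0.288
finger_force: 58.6
time_s: 40.35
eef_pos: [0.4175, 0.2578, 0.2545]
ee_rot: [0.0, 1.0, -0.001, -0.002]
contact_force: [0.0, -0.4, -1.8]
finger_gap: 0.287
finger_force: 59.1
t 40.35 pos [0.4175 0.2578 0.2545] yaw 3.141 q1,q6 [ 0.44 -1.13] tilt 0.004
 shift now [-205.3 -258.3  174.3] roll 0.006 shift after roll [-206.8 -257.1  174.3] F [ 0.  -0.4 -1.8] gap 0.287 ff 59.1
```

```bash
python3 -m inch '{"travel":[[-16,-20,0],[-32,-40,0],[-36,-45,0],[-36,-45,0],[-36,-45,0],[-30,-38,0],[-15,-19,0],[-4,-6,0],[0,0,0]],"roll":[0,0,0,0,0,0,0,0,0]}'
python3 go.py .622 -.001 .08 3.135
python3 - <<'E'
from h import *
c=snap('wrist')
E
python3 -m inch '{"travel":[[0,0,15],[0,0,35],[0,0,40],[0,0,40],[0,0,30],[0,0,13],[0,0,0]],"roll":[0,0,0,0,0,0,0]}'
python3 go.py .622 -.001 .08 3.135
```

```text
time_s: 41.48
eef_pos: [0.6219, -0.0001, 0.2556]
ee_rot: [0.001, 1.0, 0.0, -0.001]
contact_force: [0.3, 0.6, -2.7]
finger_gap: 0.284
finger_force: 59.4
t 41.48 pos [ 6.219e-01 -1.000e-04  2.556e-01] yaw 3.14 q1,q6 [-0.09 -1.66] tilt 0.002
 shift now [ -0.4  -0.9 175.6] roll 0.005 shift after roll [ -0.4  -0.9 175.6] F [ 0.3  0.6 -2.7] gap 0.284 ff 59.4
time_s: 42.4
eef_pos: [0.6214, 0.0002, 0.0824]
ee_rot: [0.001, 1.0, 0.0, -0.001]
contact_force: [1.1, -0.2, -1.6]
finger_gap: 0.291
finger_force: 59.4
t 42.4 pos [6.214e-01 2.000e-04 8.240e-02] yaw 3.14 q1,q6 [-0.09 -1.66] tilt 0.002
 shift now [-0.6 -1.2  2.4] roll 0.005 shift after roll [-0.6 -1.2  2.4] F [ 1.1 -0.2 -1.6] gap 0.291 ff 59.4
```

```bash
python3 -m inch '{"travel":[[0,0,8],[0,0,0]],"roll":[0,0]}'
python3 -m inch '{"travel":[[0,0,0],[0,0,0],[0,0,0],[0,0,-15],[0,0,-35],[0,0,-40],[0,0,-45],[0,0,-35],[0,0,-15],[0,0,0]],"roll":[0,0,0,0,0,0,0,0,0,0]}' 0.46
python3 chk.py C
python3 go.py .5505 .381 .25 3.44
```

```text
time_s: 42.65
eef_pos: [0.6227, -0.0004, 0.0761]
ee_rot: [0.001, 1.0, -0.0, 0.001]
contact_force: [0.1, -1.1, -2.8]
finger_gap: 0.291
finger_force: 59.4
time_s: 43.9
eef_pos: [0.6228, -0.0005, 0.262]
ee_rot: [0.001, 1.0, -0.0, 0.001]
contact_force: [-0.0, 0.2, -0.0]
finger_gap: 0.458
finger_force: 0.0
C scene shift px 0 0 score 1.0
C side shift px 0 0 score 1.0
C [0.5512 0.3804 0.0765] 1.1
t 44.0 pos [ 6.218e-01 -4.000e-04  2.586e-01] yaw 3.139 q1,q6 [-0.09 -1.66] tilt 0.003
 shift now [ 72.3 381.2   8.9] roll -0.301 shift after roll [-44.  385.5   8.9] F [-1.   1.  -0.4] gap 0.461 ff 0.0
```

```bash
python3 -m inch '{"travel":[[4,20,0],[8,40,0],[9,50,0],[9,50,0],[9,50,0],[9,50,0],[9,50,0],[8,40,0],[5,22,0],[2,9,0]],"roll":[0,0,0,0,0,0,0,0,0,0]}' 0.55
python3 -m inch '{"travel":[[0,0,0],[0,0,0],[0,0,0]],"roll":[-0.15,-0.15,0]}'
python3 wh.py .5505 .381
python3 - <<'E'
from h import *
c=load('scene'); print('jar base front',onz(c,427,243,.0)[:2].round(3))
E
python3 go.py .5505 .381 .055 3.44
```

```text
time_s: 45.25
eef_pos: [0.5504, 0.382, 0.2594]
ee_rot: [0.001, 1.0, -0.001, -0.001]
contact_force: [0.8, -0.3, -0.5]
finger_gap: 0.547
finger_force: 0.0
time_s: 45.62
eef_pos: [0.5518, 0.3796, 0.2604]
ee_rot: [-0.146, 0.989, -0.0, -0.0]
contact_force: [0.7, -0.3, 0.5]
finger_gap: 0.547
finger_force: 0.0
[268 186  14  24 226] [274.2 198.3] [0.5531 0.3773 0.075 ]
[ 207  156   51   68 2468] [234.7 189.6] [0.5559 0.3379 0.075 ]
jar base front [0.524 0.487]
t 45.67 pos [0.5518 0.3797 0.2604] yaw -2.849 q1,q6 [ 0.52 -1.35] tilt 0.001
 shift now [  0.8   1.7 205.4] roll -0.005 shift after roll [  0.8   1.7 205.4] F [ 0.1 -0.4 -1.3] gap 0.556 ff 0.0
```

```bash
python3 -m inch '{"travel":[[0.5,1.5,20],[0,0,40],[0,0,45],[0,0,45],[0,0,35],[0,0,19],[0,0,0],[0,0,0]],"roll":[0,0,0,0,0,0,0,0]}'
python3 -m inch '{"travel":[[0,0,0],[0,0,0],[0,0,0],[0,0,0],[0,0,0],[0,0,0]],"roll":[0,0,0,0,0,0]}' 0 60
python3 -m inch '{"travel":[[0,0,-20],[0,0,-40],[0,0,-45],[0,0,-45],[0,0,-40],[0,0,-15],[0,0,0],[0,0,0],[0,0,0]],"roll":[0,0,0,0,0,0,0.15,0.15,0]}'
python3 go.py .622 .065 .08 3.135
```

```text
time_s: 46.68
eef_pos: [0.5517, 0.3826, 0.0587]
ee_rot: [-0.148, 0.989, 0.001, 0.002]
contact_force: [0.5, 0.4, 0.3]
finger_gap: 0.55
finger_force: 0.0
time_s: 47.42
eef_pos: [0.5516, 0.383, 0.059]
ee_rot: [-0.148, 0.989, 0.001, 0.002]
contact_force: [0.4, 0.5, 6.1]
finger_gap: 0.288
finger_force: 58.9
time_s: 48.55
eef_pos: [0.55, 0.3817, 0.2596]
ee_rot: [0.001, 1.0, -0.001, -0.002]
contact_force: [0.4, -0.3, -2.5]
finger_gap: 0.29
finger_force: 59.0
t 48.55 pos [0.55   0.3817 0.2596] yaw 3.14 q1,q6 [ 0.52 -1.05] tilt 0.004
 shift now [ -72.9 -316.3  180. ] roll 0.005 shift after roll [ -74.6 -315.9  180. ] F [ 0.4 -0.3 -2.5] gap 0.29 ff 59.0
```

```bash
python3 -m inch '{"travel":[[-4,-18,0],[-9,-40,0],[-11,-48,0],[-12,-50,0],[-12,-50,0],[-11,-48,0],[-9,-40,0],[-4,-18,0],[-2,-5,0],[0,0,0]],"roll":[0,0,0,0,0,0,0,0,0,0]}'
python3 go.py .622 .065 .076 3.135
python3 -m inch '{"travel":[[0,0,15],[0,0,35],[0,0,40],[0,0,40],[0,0,30],[0,0,15],[0,0,7],[0,0,0]],"roll":[0,0,0,0,0,0,0,0]}'
python3 go.py .622 .065 .076 3.135
```

```text
time_s: 49.8
eef_pos: [0.6235, 0.0655, 0.2614]
ee_rot: [0.001, 1.0, 0.0, -0.0]
contact_force: [-0.7, 0.3, -2.3]
finger_gap: 0.288
finger_force: 59.2
t 49.8 pos [0.6235 0.0655 0.2614] yaw 3.14 q1,q6 [ 0.01 -1.55] tilt 0.001
 shift now [  1.4  -0.6 185.4] roll 0.005 shift after roll [  1.4  -0.6 185.4] F [-0.7  0.3 -2.3] gap 0.288 ff 59.2
time_s: 50.8
eef_pos: [0.6239, 0.0652, 0.08]
ee_rot: [0.001, 1.0, -0.0, 0.0]
contact_force: [-0.2, 0.0, -1.5]
finger_gap: 0.284
finger_force: 59.2
t 50.8 pos [0.6239 0.0652 0.08  ] yaw 3.139 q1,q6 [ 0.01 -1.55] tilt 0.001
 shift now [ 1.9 -0.2  4. ] roll 0.004 shift after roll [ 1.9 -0.2  4. ] F [-0.2  0.  -1.5] gap 0.284 ff 59.2
```

```bash
python3 -m inch '{"travel":[[0,0,3],[0,0,0],[0,0,0],[0,0,0]],"roll":[0,0,0,0]}' 0.46
python3 -m inch '{"travel":[[0,0,-15],[0,0,-35],[0,0,-40],[0,0,-45],[0,0,-35],[0,0,-15],[0,0,0]],"roll":[0,0,0,0,0,0,0]}' 0.5
python3 go.py .624 .170 .116 3.135
python3 - <<'E'
from h import *
snap('side'); snap('wrist')
a=cv2.resize(load('side')['frame'][130:330,170:370],(400,400),interpolation=cv2.INTER_CUBIC)
b=cv2.resize(load('wrist')['frame'][0:400,80:480],(400,400))
cv2.imwrite('pics/b2.png',np.hstack([a,b]))
E
```

```text
time_s: 51.3
eef_pos: [0.6253, 0.0633, 0.0792]
ee_rot: [0.002, 1.0, -0.001, 0.003]
contact_force: [0.6, -4.7, 2.9]
finger_gap: 0.462
finger_force: 0.0
time_s: 52.18
eef_pos: [0.6241, 0.0652, 0.2631]
ee_rot: [0.001, 1.0, 0.0, 0.002]
contact_force: [-0.3, -0.0, 0.2]
finger_gap: 0.5
finger_force: 0.0
t 52.17 pos [0.6241 0.0652 0.2631] yaw 3.139 q1,q6 [ 0.01 -1.55] tilt 0.003
 shift now [  0.8 104.7 147.1] roll 0.004 shift after roll [  1.2 104.7 147.1] F [-0.3 -0.   0.2] gap 0.5 ff 0.0
```

View pics/b2.png

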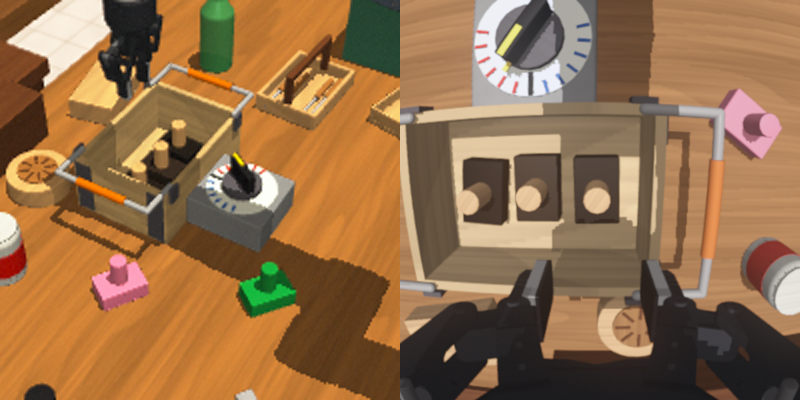

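All three blocks stand in the crate, with handles at (478,199), (533,194) and (597,200) in the wrist half of the picture, and both bails are still out. Now I swing the left bail back in.

```bash
python3 -m inch '{"travel":[[0,15,0],[0,35,0],[0,38,0],[0,16.5,0],[0,0,20],[0,0,40],[0,0,45],[0,0,30],[0,0,11],[0,0,0]],"roll":[0,0,0,0,0,0,0,0,0,0]}' 0.5
python3 -m inch '{"travel":[[0,0,0],[0,0,0],[0,0,0],[0,0,0],[0,0,0],[0,0,0]],"roll":[0,0,0,0,0,0]}' 0 30
python3 go.py .624 .1695 .116 3.139
python3 -m inch '{"travel":[[0,-1.3,-12.7],[0,-3.7,-12.2],[0,-6,-11.2],[0,-8.1,-9.9],[0,-9.9,-8.1],[0,-11.2,-6],[0,-12.2,-3.7],[0,-12.7,-1.3]],"roll":[0,0,0,0,0,0,0,0]}'
python3 -m inch '{"travel":[[0,-12.7,1.3],[0,-12.2,3.7],[0,-11.2,6],[0,-9.9,8.1],[0,-8.1,9.9],[0,-6,11.2],[0,-3.7,12.2],[0,-1.3,12.7],[0,0,0],[0,0,0]],"roll":[0,0,0,0,0,0,0,0,0,0]}'
python3 go.py .624 .0395 .116 3.139
```

```text
time_s: 53.52
eef_pos: [0.6236, 0.1692, 0.1148]
ee_rot: [0.001, 1.0, -0.0, -0.001]
contact_force: [0.3, -0.4, 1.0]
finger_gap: 0.501
finger_force: 0.0
time_s: 54.28
eef_pos: [0.6251, 0.1693, 0.1178]
ee_rot: [0.002, 1.0, 0.0, 0.002]
contact_force: [0.5, -1.4, 5.9]
finger_gap: 0.149
finger_force: 29.6
t 54.27 pos [0.6251 0.1693 0.1178] yaw 3.139 q1,q6 [ 0.18 -1.39] tilt 0.004
 shift now [1.1 0.2 1.8] roll -0.0 shift after roll [1.1 0.2 1.8] F [ 0.5 -1.4  5.9] gap 0.149 ff 29.6
time_s: 55.28
eef_pos: [0.6246, 0.1084, 0.1866]
ee_rot: [-0.0, 1.0, 0.004, 0.004]
contact_force: [-3.3, 6.9, 9.9]
finger_gap: 0.15
finger_force: 30.8
time_s: 56.52
eef_pos: [0.6238, 0.0393, 0.1145]
ee_rot: [0.001, 1.0, -0.0, -0.0]
contact_force: [2.6, 4.4, 0.6]
finger_gap: 0.15
finger_force: 37.4
t 56.52 pos [0.6238 0.0393 0.1145] yaw 3.139 q1,q6 [-0.03 -1.6 ] tilt 0.0
 shift now [-0.2  0.2 -1.5] roll -0.0 shift after roll [-0.2  0.2 -1.5] F [2.6 4.4 0.6] gap 0.15 ff 37.4
```

```bash
python3 -m inch '{"travel":[[0,0,0],[0,0,0],[0,0,0],[0,0,-30],[0,0,-40],[0,0,-40],[0,0,-25],[0,0,0]],"roll":[0,0,0,0,0,0,0,0]}' 0.5
python3 -m inch '{"travel":[[0,-20,0],[0,-40,0],[0,-45,0],[0,-45,0],[0,-40,0],[0,-20,0],[0,0,0],[0,0,0]],"roll":[0,0,0,0,0,0,0,0]}' 0.5
python3 go.py .624 -.171 .116 3.139
```

```text
time_s: 57.52
eef_pos: [0.6245, 0.0388, 0.2536]
ee_rot: [0.002, 1.0, -0.0, 0.003]
contact_force: [0.3, 0.9, 0.0]
finger_gap: 0.5
finger_force: 0.0
time_s: 58.52
eef_pos: [0.6229, -0.1697, 0.25]
ee_rot: [0.001, 1.0, 0.001, -0.0]
contact_force: [1.0, -0.2, 0.2]
finger_gap: 0.497
finger_force: 0.0
t 58.52 pos [ 0.6229 -0.1697  0.25  ] yaw 3.14 q1,q6 [-0.35 -1.92] tilt 0.001
 shift now [ -1.2  -1.4 134. ] roll 0.001 shift after roll [ -1.2  -1.4 134. ] F [ 1.  -0.2  0.2] gap 0.497 ff 0.0
```

```bash
python3 -m inch '{"travel":[[-1,-1,15],[0,0,35],[0,0,40],[0,0,30],[0,0,14],[0,0,0],[0,0,0]],"roll":[0,0,0,0,0,0,0]}' 0.5
python3 -m inch '{"travel":[[0,0,0],[0,0,0],[0,0,0],[0,0,0],[0,0,0],[0,0,0]],"roll":[0,0,0,0,0,0]}' 0 30
python3 go.py .624 -.171 .116 3.139
python3 -m inch '{"travel":[[0,1.3,-12.7],[0,3.7,-12.2],[0,6,-11.2],[0,8.1,-9.9],[0,9.9,-8.1],[0,11.2,-6],[0,12.2,-3.7],[0,12.7,-1.3]],"roll":[0,0,0,0,0,0,0,0]}'
python3 -m inch '{"travel":[[0,12.7,1.3],[0,12.2,3.7],[0,11.2,6],[0,9.9,8.1],[0,8.1,9.9],[0,6,11.2],[0,3.7,12.2],[0,1.3,12.7],[0,0,0],[0,0,0]],"roll":[0,0,0,0,0,0,0,0,0,0]}'
python3 go.py .624 -.0405 .116 3.139
```

```text
time_s: 59.4
eef_pos: [0.6249, -0.1719, 0.1183]
ee_rot: [0.001, 1.0, -0.001, 0.001]
contact_force: [0.6, -0.2, 0.4]
finger_gap: 0.5
finger_force: 0.0
time_s: 60.15
eef_pos: [0.6248, -0.1708, 0.1183]
ee_rot: [0.001, 1.0, 0.001, 0.001]
contact_force: [-0.9, 4.6, 5.4]
finger_gap: 0.151
finger_force: 29.7
t 60.15 pos [ 0.6248 -0.1708  0.1183] yaw 3.139 q1,q6 [-0.36 -1.92] tilt 0.003
 shift now [ 0.8 -0.2  2.3] roll 0.0 shift after roll [ 0.8 -0.2  2.3] F [-0.9  4.6  5.4] gap 0.151 ff 29.7
time_s: 61.15
eef_pos: [0.6255, -0.1124, 0.1879]
ee_rot: [0.003, 1.0, -0.006, 0.004]
contact_force: [-1.6, -4.6, 9.5]
finger_gap: 0.146
finger_force: 31.1
time_s: 62.4
eef_pos: [0.6262, -0.0411, 0.1178]
ee_rot: [0.001, 1.0, 0.0, 0.003]
contact_force: [4.0, 4.0, 1.5]
finger_gap: 0.151
finger_force: 38.7
t 62.4 pos [ 0.6262 -0.0411  0.1178] yaw 3.139 q1,q6 [-0.16 -1.72] tilt 0.005
 shift now [2.2 0.6 1.8] roll 0.0 shift after roll [2.2 0.6 1.8] F [4.  4.  1.5] gap 0.151 ff 38.7
```

```bash
python3 -m inch '{"travel":[[0,0,0],[0,0,0],[0,0,0],[0,0,-30],[0,0,-40],[0,0,-40],[0,0,-35],[0,0,0]],"roll":[0,0,0,0,0,0,0,0]}' 0.5
python3 -m inch '{"travel":[[0,0,0],[0,0,0],[0,0,0],[0,0,0],[0,0,0],[0,0,0],[0,0,0],[0,0,0],[0,0,0]],"roll":[0.18,0.18,0.18,0.18,0.18,0.18,0.18,0.18,0.07]}'
python3 go.py .48 -.356 .26 1.57
python3 - <<'E'
from h import *
c=load('scene'); print('bottle base front',onz(c,126,275,.0)[:2].round(3),'top',onz(c,115,207,.21)[:2].round(3))
E
```

```text
time_s: 63.4
eef_pos: [0.6256, -0.0421, 0.266]
ee_rot: [0.002, 1.0, -0.001, 0.004]
contact_force: [0.1, 0.1, -0.7]
finger_gap: 0.498
finger_force: 0.0
time_s: 64.53
eef_pos: [0.6236, -0.0418, 0.2591]
ee_rot: [0.687, 0.726, -0.001, -0.001]
contact_force: [0.8, 0.3, 0.5]
finger_gap: 0.502
finger_force: 0.0
t 64.53 pos [ 0.6236 -0.0418  0.2591] yaw 1.626 q1,q6 [-0.16 -0.21] tilt 0.004
 shift now [-305.9 -160.6   -0.4] roll 0.056 shift after roll [-314.3 -143.4   -0.4] F [0.8 0.3 0.5] gap 0.502 ff 0.0
bottle base front [ 0.745 -0.357] top [ 0.725 -0.358]
```

```bash
python3 -m inch '{"travel":[[-15,-8,0],[-30,-16,0],[-40,-21,0],[-45,-24,0],[-45,-24,0],[-45,-24,0],[-40,-20,0],[-30,-15,0],[-16,-8,0],[0,0,0]],"roll":[0,0,0,0,0,0,0,0,0,0.056]}' 0.7
python3 -m inch '{"travel":[[0,0,0],[0,0,0]],"roll":[0,0]}'
python3 go.py .503 -.356 .26 1.57
python3 - <<'E'
from h import *
c=snap('wrist'); cv2.imwrite('pics/w6.png',cv2.resize(c['frame'],(800,600)))
print(1.4286*proj(c,(.51,-.27,.1),True),1.4286*proj(c,(.5,-.44,.1),True))
E
```

```text
time_s: 65.78
eef_pos: [0.481, -0.3577, 0.2607]
ee_rot: [0.708, 0.707, -0.0, -0.001]
contact_force: [-0.2, 0.6, 0.4]
finger_gap: 0.697
finger_force: 0.0
time_s: 66.03
eef_pos: [0.4824, -0.356, 0.2613]
ee_rot: [0.706, 0.708, 0.0, -0.0]
contact_force: [-0.3, -0.7, 0.1]
finger_gap: 0.703
finger_force: 0.0
t 66.03 pos [ 0.4824 -0.356   0.2613] yaw 1.575 q1,q6 [-0.73 -0.73] tilt 0.0
 shift now [-0.1 20.6  1.3] roll 0.005 shift after roll [-0.  20.6  1.3] F [-0.3 -0.7  0.1] gap 0.703 ff 0.0
[441.0520044  153.22162069] [419.7884868  407.69817714]
```

View pics/w6.png

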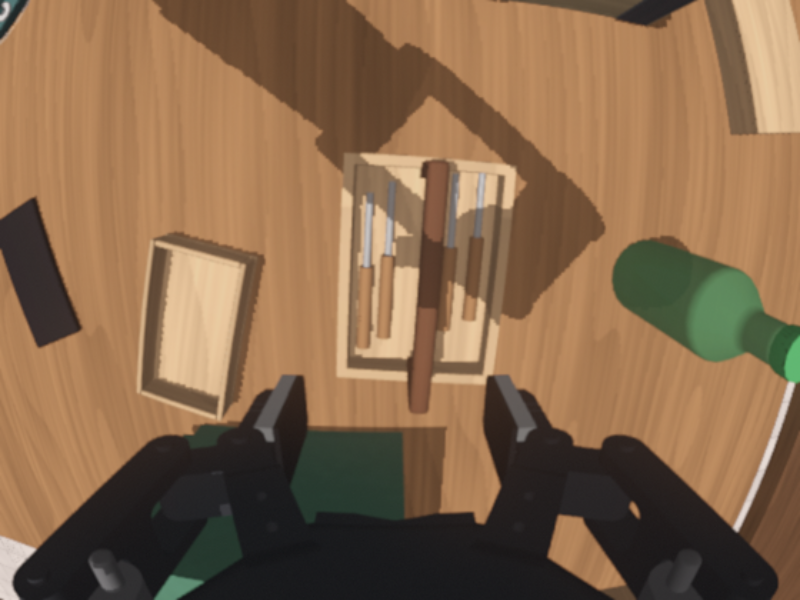

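Run:
```python
from h import *
c=load('wrist')
a=onz(c,436/1.4286,162/1.4286,.1,True);b=onz(c,419.5/1.4286,411/1.4286,.1,True); print(a,b,(a+b)/2,'yaw',-np.arctan2(a[0]-b[0],a[1]-b[1]),np.hypot(*(a-b)[:2]))
P=[onz(c,u/1.4286,v/1.4286,.035,True)[:2] for u,v in [(345,153),(516,168),(490,383),(338,377)]]; print(np.array(P).round(4).tolist(),np.mean(P,0))
```

```text
[ 0.50697679 -0.27549371  0.1       ] [ 0.49986747 -0.44264473  0.1       ] [ 0.50342213 -0.35906922  0.1       ] yaw -0.04250671783198335 0.1673021396866382
[[0.4449, -0.2668], [0.574, -0.2756], [0.5631, -0.4525], [0.4353, -0.4469]] [ 0.50431116 -0.36046028]
```

```bash
python3 -m inch '{"travel":[[-3.5,15,0],[0,6.5,0],[0,0,20],[0,0,40],[0,0,45],[0,0,40],[0,0,20],[0,0,3],[0,0,0]],"roll":[0.05,0,0,0,0,0,0,0,0]}' 0.6
python3 go.py .504 -.3595 .092 1.52
python3 -m inch '{"travel":[[0,0,0],[0,0,0],[0,0,0],[0,0,0],[0,0,0],[0,0,0]],"roll":[0,0,0,0,0,0]}' 0 80
python3 go.py .504 -.3595 .092 1.52
python3 -m inch '{"travel":[[0,0,-15],[0,0,-35],[0,0,-40],[0,0,-45],[0,0,-40],[0,0,-15],[0,0,0]],"roll":[0,0,0,0,0,0,0]}'
python3 go.py .623 -.001 .25 1.56
```

```text
time_s: 67.2
eef_pos: [0.5047, -0.3608, 0.0953]
ee_rot: [0.724, 0.69, 0.0, 0.001]
contact_force: [0.0, 0.2, 0.2]
finger_gap: 0.601
finger_force: 0.0
t 67.2 pos [ 0.5047 -0.3608  0.0953] yaw 1.523 q1,q6 [-0.71 -0.66] tilt 0.003
 shift now [ 1.3 -0.8  3.3] roll 0.003 shift after roll [ 1.3 -0.8  3.3] F [0.  0.2 0.2] gap 0.601 ff 0.0
time_s: 67.95
eef_pos: [0.5041, -0.3607, 0.0951]
ee_rot: [0.724, 0.69, -0.0, 0.001]
contact_force: [-1.9, 0.6, 5.3]
finger_gap: 0.142
finger_force: 78.7
t 67.95 pos [ 0.5041 -0.3607  0.0951] yaw 1.523 q1,q6 [-0.71 -0.66] tilt 0.002
 shift now [ 1.2 -0.2  3.1] roll 0.003 shift after roll [ 1.2 -0.2  3.1] F [-1.9  0.6  5.3] gap 0.142 ff 78.7
time_s: 68.82
eef_pos: [0.504, -0.3602, 0.2838]
ee_rot: [0.724, 0.69, 0.0, 0.001]
contact_force: [0.3, 0.6, -4.2]
finger_gap: 0.145
finger_force: 78.3
t 68.83 pos [ 0.504  -0.3602  0.2838] yaw 1.523 q1,q6 [-0.71 -0.66] tilt 0.001
 shift now [364.5 101.6  33.7] roll -0.037 shift after roll [360.5 115.1  33.7] F [ 0.3  0.6 -4.2] gap 0.145 ff 78.3
```

```bash
python3 -m inch '{"travel":[[0,0,0],[15,5,0],[30,10,0],[40,13,0],[45,14,0],[45,14,0],[45,14,0],[45,14,0],[40,13,0],[30,10,0]],"roll":[-0.04,0,0,0,0,0,0,0,0,0]}'
python3 -m inch '{"travel":[[18,6,0],[7,2,0],[0,0,0],[0,0,0]],"roll":[0,0,0,0]}'
python3 go.py .6235 -.001 .218 1.563
python3 - <<'E'
from h import *
snap('side'); snap('scene'); snap('wrist')
a=cv2.resize(load('side')['frame'][100:300,170:370],(400,400),interpolation=cv2.INTER_CUBIC)
b=cv2.resize(load('scene')['frame'][110:310,170:370],(400,400),interpolation=cv2.INTER_CUBIC)
cv2.imwrite('pics/t1.png',np.hstack([a,b]))
E
```

```text
time_s: 70.08
eef_pos: [0.6131, -0.0227, 0.2814]
ee_rot: [0.709, 0.705, -0.001, -0.002]
contact_force: [-0.4, -0.7, -3.3]
finger_gap: 0.145
finger_force: 78.2
time_s: 70.58
eef_pos: [0.6215, -0.0022, 0.2835]
ee_rot: [0.711, 0.704, -0.0, 0.0]
contact_force: [-0.3, -0.0, -3.0]
finger_gap: 0.148
finger_force: 78.2
t 70.58 pos [ 0.6215 -0.0022  0.2835] yaw 1.561 q1,q6 [-0.09 -0.08] tilt 0.001
 shift now [ 1.3  2.  65.5] roll -0.002 shift after roll [ 1.3  2.  65.5] F [-0.3 -0.  -3. ] gap 0.148 ff 78.2
```

```bash
python3 -m inch '{"travel":[[1,2,10],[0,0,20],[0,0,15],[0,0,10],[0,0,5],[0,0,2],[0,0,0],[0,0,0]],"roll":[0,0,0,0,0,0,0,0]}'
python3 -m inch '{"travel":[[0,0,1],[0,0,1],[0,0,1],[0,0,0],[0,0,0]],"roll":[0,0,0,0,0]}'
python3 go.py .6235 -.001 .218 1.563
```

```text
time_s: 71.72
eef_pos: [0.624, -0.0001, 0.2222]
ee_rot: [0.71, 0.704, 0.0, 0.001]
contact_force: [-0.1, 0.1, -3.8]
finger_gap: 0.146
finger_force: 78.2
time_s: 72.35
eef_pos: [0.6236, -0.0001, 0.2184]
ee_rot: [0.71, 0.704, -0.0, -0.0]
contact_force: [0.8, 0.1, -3.0]
finger_gap: 0.144
finger_force: 78.2
t 72.35 pos [ 6.236e-01 -1.000e-04  2.184e-01] yaw 1.563 q1,q6 [-0.09 -0.08] tilt 0.0
 shift now [-0.9 -0.1  0.4] roll -0.0 shift after roll [-0.9 -0.1  0.4] F [ 0.8  0.1 -3. ] gap 0.144 ff 78.2
```

```bash
python3 -m inch '{"travel":[[0,0,1],[0,0,1],[0,0,0],[0,0,0]],"roll":[0,0,0,0]}'
python3 -m inch '{"travel":[[0,0,0],[0,0,0],[0,0,0],[0,0,0]],"roll":[0,0,0,0]}' 0.45
python3 -m inch '{"travel":[[0,0,-15],[0,0,-30],[0,0,-40],[0,0,-30],[0,0,-15],[0,0,0]],"roll":[0,0,0,0,0,0]}'
python3 go.py .4626 .001 .25 2.54
python3 - <<'E'
from h import *
snap('side'); snap('scene'); snap('wrist')
a=cv2.resize(load('side')['frame'][100:300,170:370],(400,400),interpolation=cv2.INTER_CUBIC)
b=cv2.resize(load('wrist')['frame'][0:400,80:480],(400,400),interpolation=cv2.INTER_CUBIC)
cv2.imwrite('pics/t2.png',np.hstack([a,b]))
E
```

```text
time_s: 72.85
eef_pos: [0.6237, -0.0001, 0.218]
ee_rot: [0.71, 0.704, 0.0, 0.001]
contact_force: [-3.5, 0.5, 6.2]
finger_gap: 0.146
finger_force: 79.6
time_s: 73.35
eef_pos: [0.6238, -0.0001, 0.2161]
ee_rot: [0.71, 0.704, -0.0, -0.0]
contact_force: [0.5, 0.1, -0.8]
finger_gap: 0.451
finger_force: 0.0
time_s: 74.1
eef_pos: [0.624, -0.0001, 0.3482]
ee_rot: [0.71, 0.704, 0.001, 0.001]
contact_force: [0.5, 0.3, -0.2]
finger_gap: 0.451
finger_force: 0.0
t 74.1 pos [ 6.240e-01 -1.000e-04  3.482e-01] yaw 1.563 q1,q6 [-0.09 -0.08] tilt 0.003
 shift now [-1.000e-01 -1.618e+02  9.770e+01] roll -0.977 shift after roll [134.  -90.6  97.7] F [ 0.5  0.3 -0.2] gap 0.451 ff 0.0
```

View pics/t2.png

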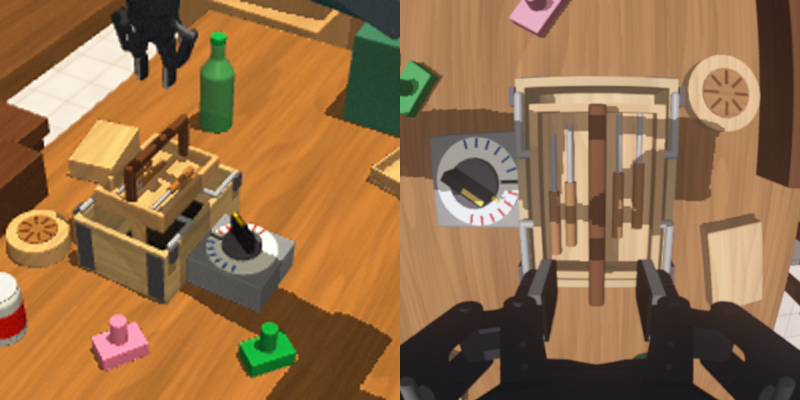

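The tray sits level across both bars in the side half, with its handle from (597,105) to (597,303) in the wrist half. I'll check the numbers and then go to the dial.

```bash
python3 - <<'E'
from h import *
c=load('wrist')
a=onz(c,277,105,.223,True);b=onz(c,276.5,303,.223,True); print(a,b,(a+b)/2,'yaw',-np.arctan2(a[0]-b[0],a[1]-b[1]))
E
python3 -m inch '{"travel":[[0,-15,0],[0,-30,0],[0,-40,0],[0,-40,0],[0,-25,0],[0,-12,0],[0,0,0],[0,0,0],[0,0,0],[0,0,0]],"roll":[0,0,0,0,0,0,-0.18,-0.18,-0.18,-0.18]}' 0.5
python3 -m inch '{"travel":[[0,0,0],[0,0,0],[0,0,20],[0,0,40],[0,0,40],[0,0,30],[0,0,10],[0,0,0]],"roll":[-0.18,-0.077,0,0,0,0,0,0]}'
python3 go.py .4626 .001 .102 2.535
python3 - <<'E'
from h import *
c=snap('wrist')
for x in (.032,-.032): print(proj(c,[.4626+x*np.cos(-.608),.001+x*np.sin(-.608),.112],True))
f=c['frame']; m=((f.max(2)<45)).astype(np.uint8)
hsv=cv2.cvtColor(f,cv2.COLOR_BGR2HSV); y=((hsv[...,0]>20)&(hsv[...,0]<35)&(hsv[...,1]>150)&(hsv[...,2]>120)).astype(np.uint8)
n,l,s,ce=cv2.connectedComponentsWithStats(y); print([(s[i].tolist(),ce[i].round(0)) for i in range(1,n) if s[i,4]>40])
for i in range(1,n):
    if s[i,4]>40: print(onz(c,*ce[i],.112,True).round(4))
E
```

```text
[0.62437851 0.08520086 0.223     ] [ 0.62269318 -0.08065459  0.223     ] [0.62353585 0.00227314 0.223     ] yaw -0.010161107583246282
time_s: 75.5
eef_pos: [0.462, 0.0012, 0.3452]
ee_rot: [0.414, 0.91, -0.0, -0.001]
contact_force: [0.0, 0.5, -0.5]
finger_gap: 0.494
finger_force: 0.0
time_s: 76.5
eef_pos: [0.4617, 0.0012, 0.2059]
ee_rot: [0.296, 0.955, -0.0, -0.001]
contact_force: [0.6, -0.0, -0.3]
finger_gap: 0.499
finger_force: 0.0
t 76.5 pos [0.4617 0.0012 0.2059] yaw 2.54 q1,q6 [-0.12 -1.09] tilt 0.002
 shift now [ -1.    0.5 103.9] roll 0.005 shift after roll [ -1.    0.5 103.9] F [ 0.6 -0.  -0.3] gap 0.499 ff 0.0
[277.18502313 268.81290409]
[277.83667399 183.24870306]
[]
```

```bash
python3 -m inch '{"travel":[[-1,0.5,20],[0,0,35],[0,0,30],[0,0,15],[0,0,3.5],[0,0,0],[0,0,0]],"roll":[0,0,0,0,0,0,0]}' 0.5
python3 -m inch '{"travel":[[0,0,0],[0,0,0],[0,0,0],[0,0,0],[0,0,0],[0,0,0]],"roll":[0,0,0,0,0,0]}' 0 40
python3 go.py .4626 .001 .102 3.135
python3 -m inch '{"travel":[[0,0,0],[0,0,0],[0,0,0],[0,0,0],[0,0,0],[0,0,0],[0,0,0],[0,0,0],[0,0,0],[0,0,0]],"roll":[-0.1,-0.15,-0.15,-0.15,-0.045,0,0,0,0,0]}'
python3 go.py .4626 .001 .102 3.135
```

```text
time_s: 77.42
eef_pos: [0.4638, 0.0009, 0.1045]
ee_rot: [0.296, 0.955, 0.0, 0.001]
contact_force: [-0.0, 0.0, 0.6]
finger_gap: 0.498
finger_force: 0.0
time_s: 78.18
eef_pos: [0.4631, 0.0008, 0.1037]
ee_rot: [0.296, 0.955, -0.0, 0.0]
contact_force: [-1.8, -0.9, 5.9]
finger_gap: 0.156
finger_force: 40.2
t 78.17 pos [0.4631 0.0008 0.1037] yaw 2.54 q1,q6 [-0.12 -1.09] tilt 0.001
 shift now [ 0.5 -0.1  1.7] roll -0.595 shift after roll [0.5 0.2 1.7] F [-1.8 -0.9  5.9] gap 0.156 ff 40.2
time_s: 79.42
eef_pos: [0.4631, 0.0009, 0.1037]
ee_rot: [0.003, 1.0, -0.0, 0.001]
contact_force: [-1.6, -1.7, 5.3]
finger_gap: 0.152
finger_force: 40.2
t 79.42 pos [0.4631 0.0009 0.1037] yaw 3.135 q1,q6 [-0.12 -1.68] tilt 0.001
 shift now [0.5 0.1 1.7] roll -0.0 shift after roll [0.5 0.1 1.7] F [-1.6 -1.7  5.3] gap 0.152 ff 40.2
```

```bash
python3 -m inch '{"travel":[[0,0,0],[0,0,0],[0,0,0],[0,0,-20],[0,0,-40],[0,0,-40],[0,0,-30],[0,0,-10],[0,0,0],[0,0,0]],"roll":[0,0,0,0,0,0,0,0,0,0]}' 0.5
python3 go.py .4626 .001 .25 3.135
python3 - <<'E'
from h import *
c=snap('wrist'); f=c['frame']; u=proj(c,[.4626,.001,.112],True).astype(int)
W=f[u[1]-50:u[1]+50,u[0]-30:u[0]+30].max(2); m=(W<48).astype(np.uint8)
n,l,s,ce=cv2.connectedComponentsWithStats(m); i=1+np.argmax(s[1:,4]); p=np.argwhere(l==i)[:,::-1]+[u[0]-30,u[1]-50]
(cx,cy),wh,an=cv2.minAreaRect(p.astype(np.float32)); print(s[i],cx,cy,wh,an)
v=np.linalg.eigh(np.cov(p.T.astype(float)))[1][:,1]; m0=p.mean(0)
A,B=onz(c,*(m0+30*v),.112,True),onz(c,*(m0-30*v),.112,True); print('dial',-np.arctan((A-B)[1]/(A-B)[0])-.005)
# tray check in scene vs just after release
c0=load('scene')['frame'].astype(int); c1=snap('scene')['frame'].astype(int)
print('tray region diff',np.abs(c1-c0)[205:275,205:310].mean())
E
```

```text
time_s: 80.68
eef_pos: [0.4621, 0.0011, 0.241]
ee_rot: [0.003, 1.0, 0.0, -0.002]
contact_force: [0.5, -0.9, 0.1]
finger_gap: 0.501
finger_force: 0.0
t 80.67 pos [0.4621 0.0011 0.241 ] yaw 3.135 q1,q6 [-0.12 -1.68] tilt 0.003
 shift now [-0.5 -0.1 -9. ] roll -0.0 shift after roll [-0.5 -0.1 -9. ] F [ 0.5 -0.9  0.1] gap 0.501 ff 0.0
[24 75  1 10 10] 270.0 243.5 (9.0, 0.0) -90.0
dial 0.008328337282452133
tray region diff 4.044852607709751
```

Run:
```python
from h import *
c=load('wrist'); f=c['frame']; hsv=cv2.cvtColor(f,cv2.COLOR_BGR2HSV)
u=proj(c,[.4626,.001,.112],True).astype(int)
H=hsv[u[1]-60:u[1]+60,u[0]-40:u[0]+40]
m=((H[...,0]>18)&(H[...,0]<38)&(H[...,1]>110)&(H[...,2]>70)).astype(np.uint8)
n,l,s,ce=cv2.connectedComponentsWithStats(m)
for i in range(1,n):
    if s[i,4]>15:
        X=onz(c,*(ce[i]+[u[0]-40,u[1]-60]),.112,True); print(s[i,4],X.round(4),'dial',-np.arctan2(X[1]-.001,X[0]-.4626)-.005)
W=H[...,2]
for d in np.arange(-.3,.31,.1):
    v=[]
    for x in np.linspace(-.03,.03,13):
        for y in (-.004,0,.004):
            q=proj(c,[.4626+x*np.cos(d)+y*np.sin(d),.001-x*np.sin(d)+y*np.cos(d),.112],True); v.append(hsv[int(q[1]),int(q[0]),2])
    print(round(d,1),np.mean(v).round(1))
```

```text
304 [4.785e-01 3.000e-04 1.120e-01] dial 0.04160534794519549
-0.3 101.7
-0.2 105.1
-0.1 107.9
0.0 93.4
0.1 104.6
0.2 107.8
0.3 109.8
```

The yellow pointer measures within about 0.04 rad of zero, and the bar-direction score also peaks at 0. The tray measures about 3 mm from the crate's centre and the robot is clear of everything, so I'm handing in.

```bash
python3 -c "
from plant import env
print(env.hand_in())"
```

```text
the job is handed in; nothing more can be done
None
```

The job is handed in, with no verdict returned: the dial sequence was dialled, all three dark blocks are in the crate, both bails are in, the tray was let go about 3 mm off centre (within 25 mm), and the dial is back within about 0.04 rad of the long black mark.

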